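# Load and index the laser marker's dial

### The job

While the laser marker's dial is still locked, plug every holder with a plain white pendant fully home into a nest of its own in the empty bank of three nests nearest the robot (the handles part the banks). Then slide the red-gripped locking bolt right out, turn the dial by its handles a third of a turn anticlockwise (seen from above) until it clicks in with those holders under the laser head, and slide the bolt fully home again. Last, lift out the marked holders that have come round and stand them upright in the blue tray, without bumping the laser head or shifting the scale, the screwdriver or the box of loose pendants.

Things in the scene. Friction and masses are not known exactly. Their poses are not given: they have to be found in the camera images.
- station: Laser marking station, fixed: grey round base 370 mm across carrying the dial. Origin on the bench under the dial's axis, z up. Bearings about the axis in its frame, anticlockwise from +x seen from above: loading bank 150 deg (nearest the robot), laser head 270 deg (robot's right), unloading place 30 deg, locking bolt 120 deg
- laser: Fixed laser head, same origin and axes as the station: a column 75 mm square, 420 mm high at y = -325 mm; a white head 100 mm wide, y = -335 to -75 mm, heights 290 to 380 mm; below it a black lens 66 mm across at y = -118 mm down to height 240 mm. Do not bump it
- dial (a joint): Angle (rad) of the aluminium index dial (360 mm across, top face 50 mm above the bench), positive anticlockwise from above, range -2.2 to 2.2, 0 at the start. Spring detents hold it at 0 and 2.094 (a third of a turn); 1 N m (7 N at a handle) turns it out of one, 0.2 N m in between, and it stays where left. Bolt home: 0.02 rad of play only
- dial_axis (a point): Point on the dial's axis of rotation, at the dial's top face, 50 mm above the bench
- handle (a point): One of the dial's three identical upright black handles, fixed cylinders 26 mm across, 66 to 144 mm above the bench, 150 mm from the axis. At the start this one is at bearing 90 deg in the station's frame (robot's left), the others at 210 and 330. The point, 125 mm above the bench on its centre line, turns with the dial; grip it there from above
- bolt (a joint): Travel (m) of the dial's locking bolt: 0 = fully home (locked), 0.045 = right out at its end stop (dial free). It slides straight away from the dial's axis with about 2.5 N of friction and stays where left. It goes home only with the dial in a detent
- bolt_grip (a point): The bolt's red upright grip, a cylinder 24 mm across, 61 to 101 mm above the bench, by the dial's rim on the robot's left. The point lies on its centre line, 83 mm above the bench, 208 mm from the dial's axis when home and 253 mm when out
- nest_a1 (a point): Loading nest 1, a dark block 60 x 50 x 30 mm on the dial with a pocket 42 (x) x 34 (y) mm, 26 mm deep. The point is the centre of the pocket's mouth, 80 mm above the bench, 118 mm from the axis; z up, x along the rim, y outward. A holder that is home rests with its black block on the nest, its underside 24 mm below this point. Nests of a bank are 34 deg apart
- nest_a2 (a point): Loading nest 2, a dark block 60 x 50 x 30 mm on the dial with a pocket 42 (x) x 34 (y) mm, 26 mm deep. The point is the centre of the pocket's mouth, 80 mm above the bench, 118 mm from the axis; z up, x along the rim, y outward. A holder that is home rests with its black block on the nest, its underside 24 mm below this point. Nests of a bank are 34 deg apart
- nest_a3 (a point): Loading nest 3, a dark block 60 x 50 x 30 mm on the dial with a pocket 42 (x) x 34 (y) mm, 26 mm deep. The point is the centre of the pocket's mouth, 80 mm above the bench, 118 mm from the axis; z up, x along the rim, y outward. A holder that is home rests with its black block on the nest, its underside 24 mm below this point. Nests of a bank are 34 deg apart
- blank_1: Holder with a plain white pendant, upright on the bench. Steel plug 40 (x) x 32 (y) x 24 mm high at the bottom (its lowest 4 mm taper 2.5 mm a side); on it a wider black block 48 (x) x 42 (y) x 34 mm to grip; on top a white oval 42 x 30 x 6 mm. 64 mm high, about 0.22 kg. Origin: centre of the underside, z up, x along the long side. Fits either way round
- blank_2: Holder with a plain white pendant, upright on the bench. Steel plug 40 (x) x 32 (y) x 24 mm high at the bottom (its lowest 4 mm taper 2.5 mm a side); on it a wider black block 48 (x) x 42 (y) x 34 mm to grip; on top a white oval 42 x 30 x 6 mm. 64 mm high, about 0.22 kg. Origin: centre of the underside, z up, x along the long side. Fits either way round
- blank_3: Holder with a plain white pendant, upright on the bench. Steel plug 40 (x) x 32 (y) x 24 mm high at the bottom (its lowest 4 mm taper 2.5 mm a side); on it a wider black block 48 (x) x 42 (y) x 34 mm to grip; on top a white oval 42 x 30 x 6 mm. 64 mm high, about 0.22 kg. Origin: centre of the underside, z up, x along the long side. Fits either way round
- marked_1: Holder with an orange-marked pendant, at first home in a nest under the laser, underside 56 mm up. Steel plug 40 (x) x 32 (y) x 24 mm high at the bottom (its lowest 4 mm taper 2.5 mm a side); on it a wider black block 48 (x) x 42 (y) x 34 mm to grip; on top a white oval 42 x 30 x 6 mm. 64 mm high, about 0.22 kg. Origin: centre of the underside, z up, x along the long side. Fits either way round
- marked_2: Holder with an orange-marked pendant, at first home in a nest under the laser, underside 56 mm up. Steel plug 40 (x) x 32 (y) x 24 mm high at the bottom (its lowest 4 mm taper 2.5 mm a side); on it a wider black block 48 (x) x 42 (y) x 34 mm to grip; on top a white oval 42 x 30 x 6 mm. 64 mm high, about 0.22 kg. Origin: centre of the underside, z up, x along the long side. Fits either way round
- marked_3: Holder with an orange-marked pendant, at first home in a nest under the laser, underside 56 mm up. Steel plug 40 (x) x 32 (y) x 24 mm high at the bottom (its lowest 4 mm taper 2.5 mm a side); on it a wider black block 48 (x) x 42 (y) x 34 mm to grip; on top a white oval 42 x 30 x 6 mm. 64 mm high, about 0.22 kg. Origin: centre of the underside, z up, x along the long side. Fits either way round
- tray: Open blue tray 220 (x) x 150 (y) x 25 mm high, walls and floor 4 mm thick, fixed to the bench; origin at the centre of its underside
- screwdriver: Red-handled screwdriver lying on the bench, 190 mm (a bystander; leave it where it is)
- scale: Black bench scale 150 x 190 x 34 mm (a bystander; leave it where it is)
- pendant_box: Open cardboard box of loose pendants, 130 x 100 x 35 mm (a bystander; leave it where it is)
Mind the look-alikes: they are no part of the job. Leave any turquoise look-alike of the blank_3 alone.

How it is judged:
On the way, in this order (a step that is already met when the one before it is completed fails the run):
1. all plain holders are fully home in loading nests while the dial is locked in its starting detent (((horizontal distance between blank_1 and nest_a1 below 0.005 m and z of blank_1 in the frame of nest_a1 below -0.0205 m and angle between the x axis of blank_1 and the x axis of nest_a1, either way round below 0.1 rad and angle between blank_1's own z axis and vertical below 0.06 rad) or (horizontal distance between blank_1 and nest_a2 below 0.005 m and z of blank_1 in the frame of nest_a2 below -0.0205 m and angle between the x axis of blank_1 and the x axis of nest_a2, either way round below 0.1 rad and angle between blank_1's own z axis and vertical below 0.06 rad) or (horizontal distance between blank_1 and nest_a3 below 0.005 m and z of blank_1 in the frame of nest_a3 below -0.0205 m and angle between the x axis of blank_1 and the x axis of nest_a3, either way round below 0.1 rad and angle between blank_1's own z axis and vertical below 0.06 rad)) and ((horizontal distance between blank_2 and nest_a1 below 0.005 m and z of blank_2 in the frame of nest_a1 below -0.0205 m and angle between the x axis of blank_2 and the x axis of nest_a1, either way round below 0.1 rad and angle between blank_2's own z axis and vertical below 0.06 rad) or (horizontal distance between blank_2 and nest_a2 below 0.005 m and z of blank_2 in the frame of nest_a2 below -0.0205 m and angle between the x axis of blank_2 and the x axis of nest_a2, either way round below 0.1 rad and angle between blank_2's own z axis and vertical below 0.06 rad) or (horizontal distance between blank_2 and nest_a3 below 0.005 m and z of blank_2 in the frame of nest_a3 below -0.0205 m and angle between the x axis of blank_2 and the x axis of nest_a3, either way round below 0.1 rad and angle between blank_2's own z axis and vertical below 0.06 rad)) and ((horizontal distance between blank_3 and nest_a1 below 0.005 m and z of blank_3 in the frame of nest_a1 below -0.0205 m and angle between the x axis of blank_3 and the x axis of nest_a1, either way round below 0.1 rad and angle between blank_3's own z axis and vertical below 0.06 rad) or (horizontal distance between blank_3 and nest_a2 below 0.005 m and z of blank_3 in the frame of nest_a2 below -0.0205 m and angle between the x axis of blank_3 and the x axis of nest_a2, either way round below 0.1 rad and angle between blank_3's own z axis and vertical below 0.06 rad) or (horizontal distance between blank_3 and nest_a3 below 0.005 m and z of blank_3 in the frame of nest_a3 below -0.0205 m and angle between the x axis of blank_3 and the x axis of nest_a3, either way round below 0.1 rad and angle between blank_3's own z axis and vertical below 0.06 rad)) and value of joint bolt below 0.004 m and value of joint dial between -0.06 and 0.06 rad), for 0.2 s.
2. with the bolt drawn and the plain holders still home, the dial has been turned a third of a turn anticlockwise into the next detent (((horizontal distance between blank_1 and nest_a1 below 0.005 m and z of blank_1 in the frame of nest_a1 below -0.0205 m and angle between the x axis of blank_1 and the x axis of nest_a1, either way round below 0.1 rad and angle between blank_1's own z axis and vertical below 0.06 rad) or (horizontal distance between blank_1 and nest_a2 below 0.005 m and z of blank_1 in the frame of nest_a2 below -0.0205 m and angle between the x axis of blank_1 and the x axis of nest_a2, either way round below 0.1 rad and angle between blank_1's own z axis and vertical below 0.06 rad) or (horizontal distance between blank_1 and nest_a3 below 0.005 m and z of blank_1 in the frame of nest_a3 below -0.0205 m and angle between the x axis of blank_1 and the x axis of nest_a3, either way round below 0.1 rad and angle between blank_1's own z axis and vertical below 0.06 rad)) and ((horizontal distance between blank_2 and nest_a1 below 0.005 m and z of blank_2 in the frame of nest_a1 below -0.0205 m and angle between the x axis of blank_2 and the x axis of nest_a1, either way round below 0.1 rad and angle between blank_2's own z axis and vertical below 0.06 rad) or (horizontal distance between blank_2 and nest_a2 below 0.005 m and z of blank_2 in the frame of nest_a2 below -0.0205 m and angle between the x axis of blank_2 and the x axis of nest_a2, either way round below 0.1 rad and angle between blank_2's own z axis and vertical below 0.06 rad) or (horizontal distance between blank_2 and nest_a3 below 0.005 m and z of blank_2 in the frame of nest_a3 below -0.0205 m and angle between the x axis of blank_2 and the x axis of nest_a3, either way round below 0.1 rad and angle between blank_2's own z axis and vertical below 0.06 rad)) and ((horizontal distance between blank_3 and nest_a1 below 0.005 m and z of blank_3 in the frame of nest_a1 below -0.0205 m and angle between the x axis of blank_3 and the x axis of nest_a1, either way round below 0.1 rad and angle between blank_3's own z axis and vertical below 0.06 rad) or (horizontal distance between blank_3 and nest_a2 below 0.005 m and z of blank_3 in the frame of nest_a2 below -0.0205 m and angle between the x axis of blank_3 and the x axis of nest_a2, either way round below 0.1 rad and angle between blank_3's own z axis and vertical below 0.06 rad) or (horizontal distance between blank_3 and nest_a3 below 0.005 m and z of blank_3 in the frame of nest_a3 below -0.0205 m and angle between the x axis of blank_3 and the x axis of nest_a3, either way round below 0.1 rad and angle between blank_3's own z axis and vertical below 0.06 rad)) and value of joint dial between 2.0444 and 2.1444 rad and value of joint bolt above 0.02 m), for 0.2 s.
3. the bolt is fully home again with the dial in that detent (value of joint bolt below 0.004 m and value of joint dial between 2.0444 and 2.1444 rad), for 0.2 s.
4. all marked holders stand upright in the tray (x of marked_1 in the frame of tray between -0.1 and 0.1 m and y of marked_1 in the frame of tray between -0.065 and 0.065 m and z of marked_1 in the frame of tray between -0.002 and 0.012 m and angle between each of marked_1, marked_2, marked_3's own z axis and vertical below 0.12 rad and linear speed of each of marked_1, marked_2, marked_3 below 0.02 m/s and x of marked_2 in the frame of tray between -0.1 and 0.1 m and y of marked_2 in the frame of tray between -0.065 and 0.065 m and z of marked_2 in the frame of tray between -0.002 and 0.012 m and x of marked_3 in the frame of tray between -0.1 and 0.1 m and y of marked_3 in the frame of tray between -0.065 and 0.065 m and z of marked_3 in the frame of tray between -0.002 and 0.012 m), for 0.2 s.
At the end, for the whole second after the job is handed in: Every plain holder home in a loading nest (underside 20.5 mm or more below the mouth, 5 mm off centre at most, not askew), dial a third of a turn (2.094 rad, within 0.05) anticlockwise of its start, bolt home (within 4 mm), every marked holder upright (within 0.12 rad) and still on the tray floor (all of step 3 and all of step 4 and ((horizontal distance between blank_1 and nest_a1 below 0.005 m and z of blank_1 in the frame of nest_a1 below -0.0205 m and angle between the x axis of blank_1 and the x axis of nest_a1, either way round below 0.1 rad and angle between blank_1's own z axis and vertical below 0.06 rad) or (horizontal distance between blank_1 and nest_a2 below 0.005 m and z of blank_1 in the frame of nest_a2 below -0.0205 m and angle between the x axis of blank_1 and the x axis of nest_a2, either way round below 0.1 rad and angle between blank_1's own z axis and vertical below 0.06 rad) or (horizontal distance between blank_1 and nest_a3 below 0.005 m and z of blank_1 in the frame of nest_a3 below -0.0205 m and angle between the x axis of blank_1 and the x axis of nest_a3, either way round below 0.1 rad and angle between blank_1's own z axis and vertical below 0.06 rad)) and ((horizontal distance between blank_2 and nest_a1 below 0.005 m and z of blank_2 in the frame of nest_a1 below -0.0205 m and angle between the x axis of blank_2 and the x axis of nest_a1, either way round below 0.1 rad and angle between blank_2's own z axis and vertical below 0.06 rad) or (horizontal distance between blank_2 and nest_a2 below 0.005 m and z of blank_2 in the frame of nest_a2 below -0.0205 m and angle between the x axis of blank_2 and the x axis of nest_a2, either way round below 0.1 rad and angle between blank_2's own z axis and vertical below 0.06 rad) or (horizontal distance between blank_2 and nest_a3 below 0.005 m and z of blank_2 in the frame of nest_a3 below -0.0205 m and angle between the x axis of blank_2 and the x axis of nest_a3, either way round below 0.1 rad and angle between blank_2's own z axis and vertical below 0.06 rad)) and ((horizontal distance between blank_3 and nest_a1 below 0.005 m and z of blank_3 in the frame of nest_a1 below -0.0205 m and angle between the x axis of blank_3 and the x axis of nest_a1, either way round below 0.1 rad and angle between blank_3's own z axis and vertical below 0.06 rad) or (horizontal distance between blank_3 and nest_a2 below 0.005 m and z of blank_3 in the frame of nest_a2 below -0.0205 m and angle between the x axis of blank_3 and the x axis of nest_a2, either way round below 0.1 rad and angle between blank_3's own z axis and vertical below 0.06 rad) or (horizontal distance between blank_3 and nest_a3 below 0.005 m and z of blank_3 in the frame of nest_a3 below -0.0205 m and angle between the x axis of blank_3 and the x axis of nest_a3, either way round below 0.1 rad and angle between blank_3's own z axis and vertical below 0.06 rad)) and linear speed of each of blank_1, blank_2, blank_3 below 0.02 m/s); the robot touches nothing.
It fails at once if the laser head or column is bumped (more than 5 N) (contact force between laser and the arm above 5 N or contact force between laser and the fingers above 5 N).
It fails at once if a bystander is pushed more than 50 mm from its place (distance of any of screwdriver, scale, pendant_box from where it was at the start of the episode above 0.05 m).
Of blank_1, blank_2, blank_3 only 2 to 3 are there at a start; the rules pass over those that are not, and their reading is None.
Of marked_1, marked_2, marked_3 only 2 to 3 are there at a start; the rules pass over those that are not, and their reading is None.
At some moment in a run one of blank_1, blank_2, blank_3 may be knocked a few centimetres aside while the robot is not near it.
It also fails if it takes over 210 s, if anything falls off the work surface, if the arm or the gripper's body presses on something with over 40 N, if the wrist force passes 120 N, or if a joint passes its speed limit or range.

### The arm

A 6-joint arm with a two-finger parallel gripper is mounted at the origin on the work surface. World frame = base frame: x ahead of the robot, y to its left, z up, the work surface at z = 0. Lengths are in m, angles in rad, forces in N, time in s.
With the tool pointing down it reaches from about 0.35 to 0.775 m from the base axis. Payload 5.5 kg.
Tool frame: the origin (TCP) lies between the finger pads; the fingertips stand 8 mm ahead of it and the grasp point (between the pads) lies 11 mm behind it; z points along the fingers, y is the line along which they close (so a half turn about z gives the same grasp; the last joint's range is limited). The gripper opens to 85 mm and grips with 20 to 120 N. Pads are 22 mm wide; open, the fingers measure 114 mm over their backs; the gripper's body (76 mm by 85 mm) begins 54 mm behind the grasp point. The pads swing forward as they close: fully open they stand 13 mm farther back than shut.
Start: joints at [-0.14, 0.313, 0.046, 1.304, 0, 1.431], TCP at [0.575, -0, 0.239] pointing down, gripper open.
Joint ranges: [-2.76, 2.76], [-0.86, 1.69], [-1.03, 1.26], [-2.2, 2.34], [-1.47, 1.5], [-3.14, 3.14]. Speed limits (rad/s): [2.57, 2.57, 3.14, 3.14, 3.14, 3.14].

### API

Orientations are given as a unit quaternion [w, x, y, z].
In Python, from workcell import env gives the robot as it stands.
- The arm moves only by the tool move_arm, never from a script. Its argument "moves" is one flat list of numbers, 5 for each row, row after row: the shift along the world's x, y, z in m, then the turn about the world's z in rad, then the finger opening in m, from 0 to 0.0854. A call has 1 to 12 rows; each row is the pose to reach, as a shift and turn from the pose commanded when the call began; what a row does not reach only later rows make up. A row lasts 1/12 s, in which the tool goes at most 41.7 mm and 7.16 degrees, less where a joint would pass 70% of its speed; a pose out of reach is approached as far as the arm can. A call with a gripper value outside its range is refused whole. The fingers move at their own pace and stop on an object; "newtons" is the grip in N (left out, the last holds). Time passes only in rows, so rows that repeat a pose let the fingers close. It gives the time, the measured TCP pose, the force, the opening and the grip force at its end, in the units of the state.
- env.get_state(): the state, without advancing time (a new reading comes with each control period).
- env.read_camera(name): name is "scene" or "side" or "wrist"; returns a dict with "pixels" (400x640x3 uint8, red, green, blue), "camera_matrix" (3x3 intrinsics, pixels), "rvec" (rotation vector, rad) and "tvec" (3), from world to camera coordinates, as OpenCV has them. Camera axes: x right, y down, z forward; pixel columns grow to the right and rows downward; lengths in m; the calibration is good to about 2 mm. A picture is of the moment at which its call begins. There is no depth.
- env.hand_in(): hands the job in; it is judged then, once.
The state is a dict: "clock": time; "joint_pos": joint angles; "qvel": joint speeds; "tau": joint torques, N m; "tcp_pos": TCP position; "orientation": TCP orientation; "wrist_force": force on the tool from outside, world axes, zero at the start; "ft_torque": the same for the moment, N m; "finger_gap": finger opening in m; "grip_force": force on a finger pad.
Only numpy, scipy, OpenCV 4.12 (cv2) and the standard library are available. Lean on these libraries where they do the work, as an engineer would, in place of code of your own. Each camera call takes 0.05 s, during which the arm holds its last target. There are 200 camera calls.

## Working session

There is one attempt and no reset: what is moved stays moved. The work goes in short steps, Python scripts to look and compute and a tool call to move; the robot and the scene stay as the last step left them, time stands still between calls to the robot, and variables do not carry over. Pictures are saved under pics/ and viewed, at most 14 in all, crops included, and the job is handed in when it is done.

Besides the shell and the picture viewer there is one more tool, called after "Call:" as a command line: name --argument value ..., lists and objects as JSON in quotes. move_arm: Moves the arm, as the interface text tells. Its arguments: {"type":"object","properties":{"moves":{"type":"array"},"newtons":{"type":"number"}},"required":["moves"]}

```bash
mkdir -p pics; ls
cat > h.py <<'E'
import numpy as np, cv2
from workcell import env
def cam(n):
    c=env.read_camera(n); return c
def save(c,f,box=None,s=1):
    im=c["pixels"][:,:,::-1]
    if box: x0,y0,x1,y1=box; im=im[y0:y1,x0:x1]
    if s!=1: im=cv2.resize(im,None,fx=s,fy=s,interpolation=cv2.INTER_CUBIC)
    cv2.imwrite("pics/"+f,im)
def ray(c,u,v,z):
    R=cv2.Rodrigues(np.array(c["rvec"],float))[0];t=np.array(c["tvec"],float).ravel()
    o=-R.T@t; d=R.T@np.linalg.inv(np.array(c["camera_matrix"]))@[u,v,1]
    return o+d*(z-o[2])/d[2]
def proj(c,p):
    return cv2.projectPoints(np.array(p,float).reshape(-1,3),np.array(c["rvec"],float),np.array(c["tvec"],float),np.array(c["camera_matrix"],float),None)[0].reshape(-1,2)
E
python3 - <<'E'
from h import *
import pickle
for n in ["scene","side","wrist"]:
    c=cam(n); save(c,n+"0.png"); pickle.dump(c,open(n+"0.pkl","wb"))
    R=cv2.Rodrigues(np.array(c["rvec"],float))[0]; print(n,-R.T@np.array(c["tvec"]).ravel(),R[2])
print(env.get_state())
E
```

```text
pics
scene [0.9722649  0.083802   0.89354247] [-0.49939377 -0.03044016 -0.86584021]
side [0.14902978 1.02747324 1.01314267] [ 0.26595303 -0.70315107 -0.65942972]
wrist [0.57360344 0.08003515 0.37205954] [-0.00110158 -0.31018272 -0.95067632]
{'clock': 0.15, 'joint_pos': array([-1.39613510e-01,  3.13810331e-01,  4.52281095e-02,  1.30360241e+00,
       -7.18571796e-06,  1.43119848e+00]), 'qvel': array([-3.63801600e-05, -2.01971473e-03,  3.39186280e-03, -5.29931726e-04,
        1.25018637e-04, -2.88573975e-04]), 'tau': array([ 1.76330479e-03, -4.81067133e+01,  2.98815805e+01,  1.39078675e-02,
       -1.10673584e-04, -5.56924022e-05]), 'tcp_pos': array([5.74621418e-01, 3.36843783e-05, 2.38618865e-01]), 'orientation': array([-5.52202386e-04,  7.07112147e-01,  7.07101075e-01, -4.20631049e-04]), 'wrist_force': array([-1.24454726, -0.27181735, -0.79360831]), 'ft_torque': array([-0.03112662, -0.01272478, -0.00853201]), 'grip_force': 0.0, 'finger_gap': 0.08549665750137259}
```

View pics/scene0.png

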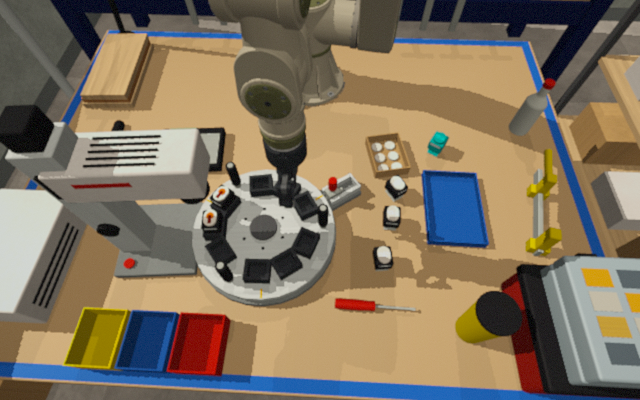

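View pics/side0.png

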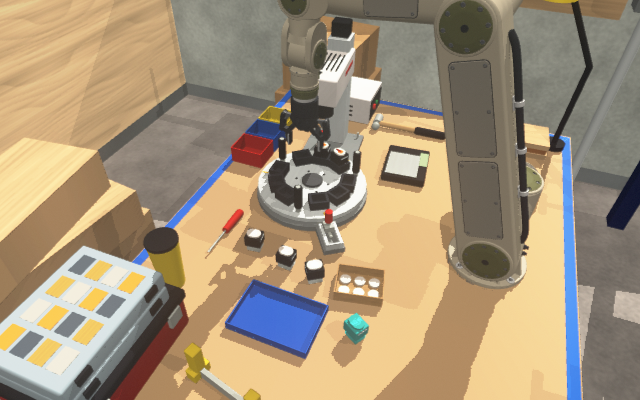

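Run:
```python
from h import *
import pickle
c=pickle.load(open("scene0.pkl","rb")); save(c,"a.png",(180,140,340,260),5)
save(c,"b.png",(335,125,495,245),5)
d=pickle.load(open("side0.pkl","rb")); save(d,"c.png",(230,135,390,255),5)
```

```text
(no output)
```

View pics/a.png

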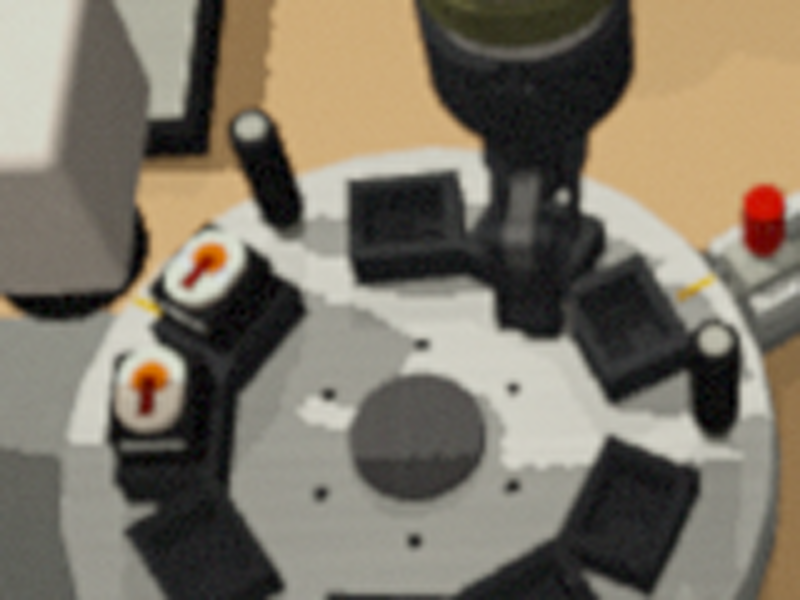

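View pics/b.png

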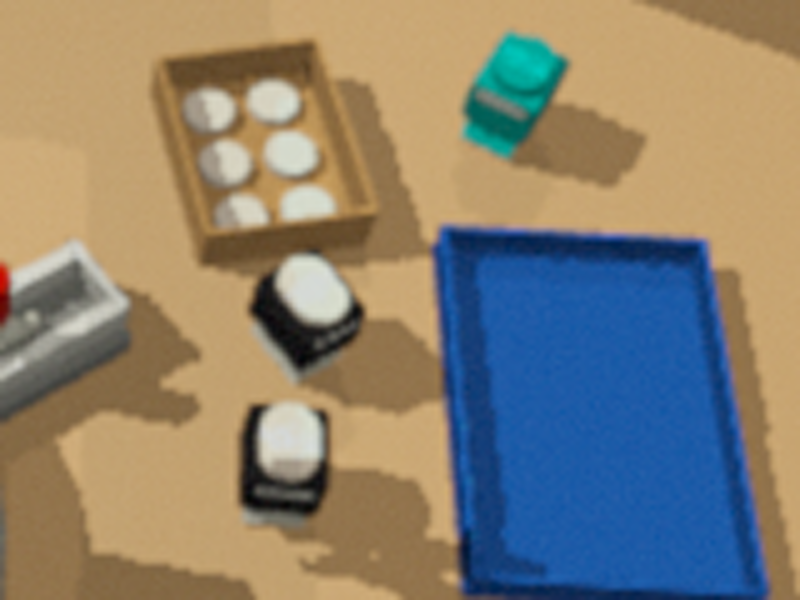

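View pics/c.png

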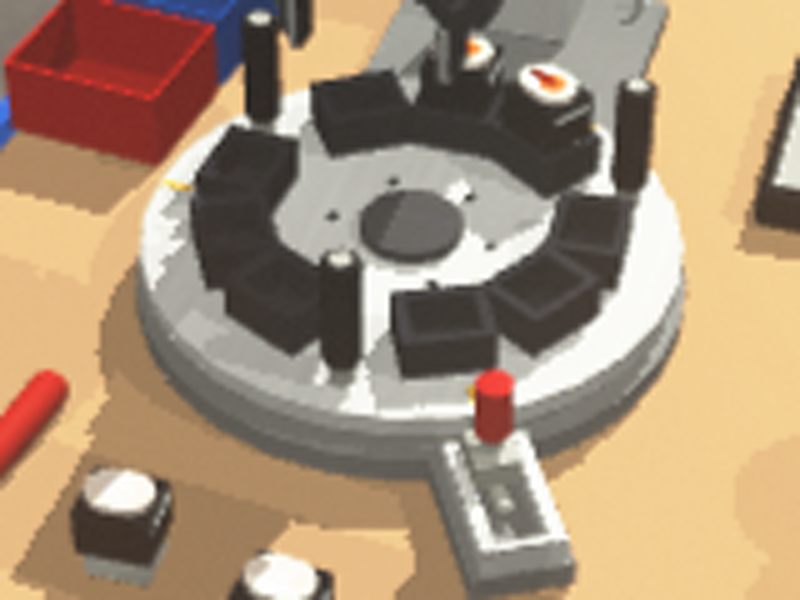

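```bash
cat > st.py <<'E'
from h import *
import pickle
from scipy.optimize import least_squares
def pts(p):
    x,y,a=p; P=lambda r,b,z:[x+r*np.cos(a+np.radians(b)),y+r*np.sin(a+np.radians(b)),z]
    return [P(.15,90,.144),P(.15,210,.144),P(.15,330,.144),P(.208,120,.101)]
if __name__=="__main__":
    s=pickle.load(open("scene0.pkl","rb"));d=pickle.load(open("side0.pkl","rb"))
    us=np.array([[323.2,208],[230.4,165.4],[222,266.5],[332.8,180]]);ud=np.array([[298.2,186.8],[357.4,152.6],[281.6,138.6],[328.8,211.4]])
    W=np.array([1,1,.3,1])[:,None]
    f=lambda p:np.r_[((proj(s,pts(p))-us)*W).ravel(),(proj(d,pts(p))-ud).ravel()]
    r=least_squares(f,[.575,-.05,0]);print(r.x,r.fun.round(1))
    for n,u,v,z in [("B1",398,183,.064),("B2",393.2,213.2,.064),("B3",384,255,.064),("tray1",423.5,171.5,.025),("tray2",476,174,.025),("tray3",487,243.5,.025),("tray4",428,244,.025)]:
        print(n,ray(s,u,v,z).round(4))
    for n,u,v,z in [("S-B3",254,233,.064),("S-B2",286,252,.064),("S-B1",315,266,.064)]: print(n,ray(d,u,v,z).round(4))
E
python3 st.py; python3 -c "
from h import *
import pickle
s=pickle.load(open('scene0.pkl','rb'));save(s,'d.png',(365,165,445,275),5)"
```

```text
[ 0.58146925 -0.08069546  0.08991052] [-0.1 -0.3 -0.1 -0.2 -0.5 -0.3  0.2 -0.4 -0.5  0.1 -0.2 -0.4 -0.1  0.1
 -0.2 -0.1]
B1 [0.4407 0.263  0.064 ]
B2 [0.5322 0.2456 0.064 ]
B3 [0.6461 0.218  0.064 ]
tray1 [0.3737 0.3458 0.025 ]
tray2 [0.3754 0.4929 0.025 ]
tray3 [0.5873 0.4862 0.025 ]
tray4 [0.5958 0.3369 0.025 ]
S-B3 [0.6413 0.2192 0.064 ]
S-B2 [0.5261 0.2513 0.064 ]
S-B1 [0.4335 0.2679 0.064 ]
```

View pics/d.png

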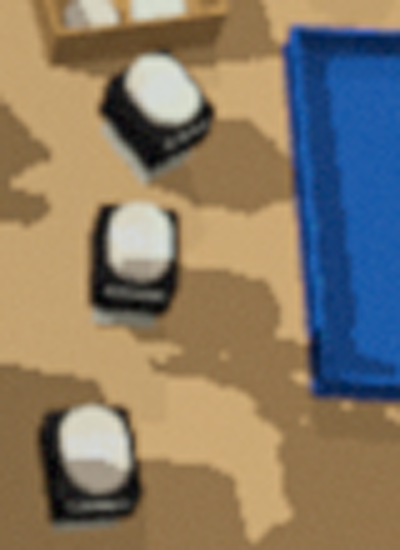

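Call:
move_arm --moves '[-0.035,0.22,0.06,0,0.085,-0.035,0.22,0.06,0,0.085,-0.035,0.22,0.06,0,0.085,-0.035,0.22,0.06,0,0.085,-0.035,0.22,0.06,0,0.085,-0.035,0.22,0.06,0,0.085,-0.035,0.22,0.06,0,0.085,-0.035,0.22,0.06,0,0.085]'

```text
clock: 0.82
tcp_pos: [0.5397, 0.2213, 0.2993]
orientation: [0.0, 0.706, 0.708, -0.0]
wrist_force: [0.2, 0.3, 0.3]
finger_gap: 0.0849
grip_force: 0.0
```

Run:
```python
from h import *
import pickle
c=cam("wrist"); save(c,"w1.png"); pickle.dump(c,open("w1.pkl","wb")); print(c["camera_matrix"],env.get_state()["tcp_pos"])
for p in [(.4407,.263,.064),(.5322,.2456,.064),(.6461,.218,.064)]: print(proj(c,p))
```

```text
[[326.07144518   0.         321.24785019]
 [  0.         326.07144518 196.63353745]
 [  0.           0.           1.        ]] [0.53982284 0.22015706 0.2988719 ]
[[233.13554695 126.01526733]]
[[315.51299182 142.01416084]]
[[414.16594057 166.32818574]]
```

View pics/w1.png

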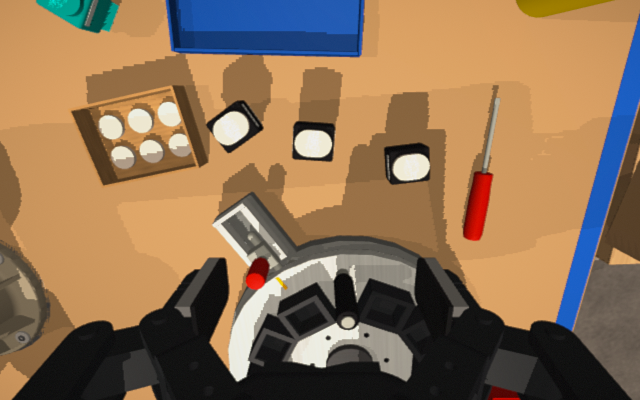

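```bash
cat > oval.py <<'E'
from h import *
def oval(c,u,v,z=.064,r=30):
    u,v=int(u),int(v)
    im=c["pixels"]; x0,y0=max(u-r,0),max(v-r,0); w=im[y0:v+r,x0:u+r].astype(int)
    m=((w.min(2)>90)&(w.max(2)-w.min(2)<60)).astype(np.uint8)
    m=cv2.morphologyEx(m,cv2.MORPH_OPEN,np.ones((3,3),np.uint8))
    n,l,s,ce=cv2.connectedComponentsWithStats(m)
    k=1+np.argmin([np.hypot(*(ce[i]-[u-x0,v-y0]))-s[i,4]/50 for i in range(1,n)])
    cnt=max(cv2.findContours((l==k).astype(np.uint8),cv2.RETR_EXTERNAL,cv2.CHAIN_APPROX_NONE)[0],key=len).reshape(-1,2)
    P=np.array([ray(c,a+x0,b+y0,z)[:2] for a,b in cnt])
    o=P.mean(0); e=cv2.fitEllipse(((P-o)*1e4).astype(np.float32))
    (cx,cy),(d1,d2),an=e
    if d1>d2: yaw=an
    else: yaw=an+90
    yaw=(yaw+90)%180-90
    return o+np.array([cx,cy])/1e4, sorted([d1/1e4,d2/1e4]), yaw
E
python3 - <<'E'
from oval import *
import pickle
w=pickle.load(open("w1.pkl","rb"))
for u,v in [(233,127),(314,142),(411,166)]: print(oval(w,u,v))
s=pickle.load(open("scene0.pkl","rb"))
for u,v in [(398,183),(393,213),(384,255)]: print(oval(s,u,v,r=18))
# box corners and tray from wrist
for n,u,v,z in [("box",182,86,.035),("box",208,163,.035),("tray",169,52,.025),("tray",361,55,.025)]: print(n,ray(w,u,v,z))
from st import pts
print(proj(w,pts([.58147,-.0807,.0899])))
E
```

```text
(array([0.43754758, 0.26071371]), [0.03168797912597656, 0.04321971435546875], 33.141456604003906)
(array([0.5290422, 0.2438511]), [0.031601815795898436, 0.04308671569824219], -3.8104019165039062)
(array([0.64234049, 0.21707856]), [0.031786538696289064, 0.04322216186523437], 5.2009124755859375)
(array([0.43856291, 0.26082246]), [0.03493876953125, 0.044440057373046876], 26.934303283691406)
(array([0.53030156, 0.24407387]), [0.03347585144042969, 0.04485403747558594], -10.00274658203125)
(array([0.6433637 , 0.21703091]), [0.032137188720703126, 0.044084970092773436], 4.022361755371094)
box [0.37761276 0.30519821 0.035     ]
box [0.39821046 0.21474693 0.035     ]
tray [0.36341186 0.34225192 0.025     ]
tray [0.58414807 0.33990684 0.025     ]
[[348.24850326 320.26035577]
 [258.09117487 472.47693592]
 [461.36443123 460.21024101]
 [254.93246506 280.59613323]]
```

Call:
move_arm --moves '[-0.1025,0.0407,-0.12,-0.995,0.075,-0.1025,0.0407,-0.12,-0.995,0.075,-0.1025,0.0407,-0.12,-0.995,0.075,-0.1025,0.0407,-0.12,-0.995,0.075,-0.1025,0.0407,-0.12,-0.995,0.075,-0.1025,0.0407,-0.12,-0.995,0.075,-0.1025,0.0407,-0.12,-0.995,0.075,-0.1025,0.0407,-0.12,-0.995,0.075,-0.1025,0.0407,-0.12,-0.995,0.075,-0.1025,0.0407,-0.12,-0.995,0.075]'

```text
clock: 1.7
tcp_pos: [0.4377, 0.2594, 0.1789]
orientation: [0.0, 0.959, 0.285, -0.0]
wrist_force: [0.5, 0.0, 0.3]
finger_gap: 0.0748
grip_force: 0.0
```

Run:
```python
from oval import *
import pickle
w=cam("wrist"); save(w,"w2.png")
s=env.get_state(); print(s["joint_pos"].round(3),s["tcp_pos"],s["orientation"])
u=proj(w,(.4375,.2607,.064))[0];print(u)
print(oval(w,*u,r=60))
```

```text
[ 0.378  0.214 -0.237  1.121 -0.     2.942] [0.43772981 0.25959383 0.17896831] [ 1.67702116e-04  9.58633874e-01  2.84641796e-01 -3.39587482e-04]
[320.82214177 193.21315141]
(array([0.4375879 , 0.26103458]), [0.03136376953125, 0.04338665466308594], 34.00975036621094)
```

View pics/w2.png

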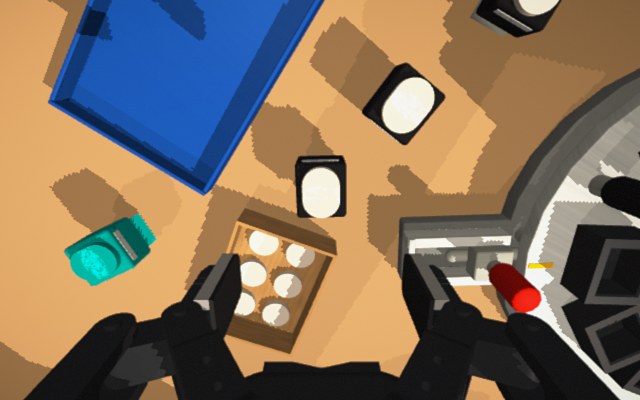

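Call:
move_arm --moves '[0,0.0014,-0.04,0.01,0.075,0,0.0014,-0.08,0.01,0.075,0,0.0014,-0.12,0.01,0.075,0,0.0014,-0.146,0.01,0.075,0,0.0014,-0.146,0.01,0.075,0,0.0014,-0.146,0.01,0.03,0,0.0014,-0.146,0.01,0.03,0,0.0014,-0.146,0.01,0.03,0,0.0014,-0.146,0.01,0.03,0,0.0014,-0.146,0.01,0.03,0,0.0014,-0.146,0.01,0.03]' --newtons 50

```text
clock: 2.67
tcp_pos: [0.4397, 0.2627, 0.0357]
orientation: [0.0, 0.957, 0.289, 0.002]
wrist_force: [-0.0, -1.0, 6.6]
finger_gap: 0.0414
grip_force: 51.6
```

Call:
move_arm --moves '[0,0,0.04,0,0.03,0,0,0.08,0,0.03,0,0,0.12,0,0.03,0.01,-0.03,0.15,0,0.03,0.083,-0.24,0.15,-0.04,0.03,0.083,-0.24,0.15,-0.04,0.03,0.083,-0.24,0.15,-0.04,0.03,0.083,-0.24,0.15,-0.04,0.03,0.083,-0.24,0.15,-0.04,0.03,0.083,-0.24,0.15,-0.04,0.03,0.083,-0.24,0.15,-0.04,0.03,0.083,-0.24,0.15,-0.04,0.03]'

```text
clock: 3.67
tcp_pos: [0.5206, 0.0212, 0.1837]
orientation: [-0.0, 0.963, 0.268, 0.0]
wrist_force: [-0.4, 0.0, -1.7]
finger_gap: 0.041
grip_force: 52.0
```

```bash
cat > nest.py <<'E'
from h import *
def nest(b,c=(.58147,-.0807),a=.0899):
    t=a+np.radians(b); return np.array([c[0]+.118*np.cos(t),c[1]+.118*np.sin(t),.08]),np.degrees(t)-90
def corners(b,sx=.021,sy=.017,z=.08):
    p,y=nest(b);y=np.radians(y);X=np.array([np.cos(y),np.sin(y),0]);Y=np.array([-X[1],X[0],0])
    P=[p+i*sx*X+j*sy*Y for i,j in [(1,1),(1,-1),(-1,-1),(-1,1)]]
    for q in P:q[2]=z
    return np.array(P)
E
python3 - <<'E'
from oval import *
from nest import *
w=cam("wrist")
s=env.get_state(); R=cv2.Rodrigues(w["rvec"])[0]; print(s["tcp_pos"],s["orientation"],np.degrees(2*np.arctan2(s["orientation"][2],s["orientation"][1]))-90,s["finger_gap"])
big=cv2.resize(w["pixels"][:,:,::-1],None,fx=1.25,fy=1.25,interpolation=cv2.INTER_CUBIC)
for b in (116,150,184,56):
    print(b,nest(b)); cv2.polylines(big,[(proj(w,corners(b))*1.25).round().astype(int)],True,(0,255,0),1)
cv2.imwrite("pics/w3.png",big)
# held holder: grasped top expected
z=s["tcp_pos"][2]-.033+.064+.0; u=proj(w,[s["tcp_pos"][0],s["tcp_pos"][1],z])[0]; print(u,z)
try: print(oval(w,*u,z=z-.0027,r=60))
except Exception as e: print(e)
E
```

```text
[0.52016179 0.02220374 0.18354385] [-2.99966819e-04  9.63077590e-01  2.69223819e-01 -3.25799972e-05] -58.76382892123623 0.04099836256587668
116 (array([0.52042935, 0.02028534, 0.08      ]), np.float64(31.15089057822611))
150 (array([ 0.47439472, -0.03111286,  0.08      ]), np.float64(65.15089057822613))
184 (array([ 0.46497179, -0.09946613,  0.08      ]), np.float64(99.1508905782261))
56 (array([0.63840554, 0.02265543, 0.08      ]), np.float64(-28.84910942177389))
[320.76362149 311.3779855 ] 0.21454384636152793
(array([0.51883676, 0.02137383]), [0.030937039184570313, 0.04532520751953125], 31.64276123046875)
```

View pics/w3.png

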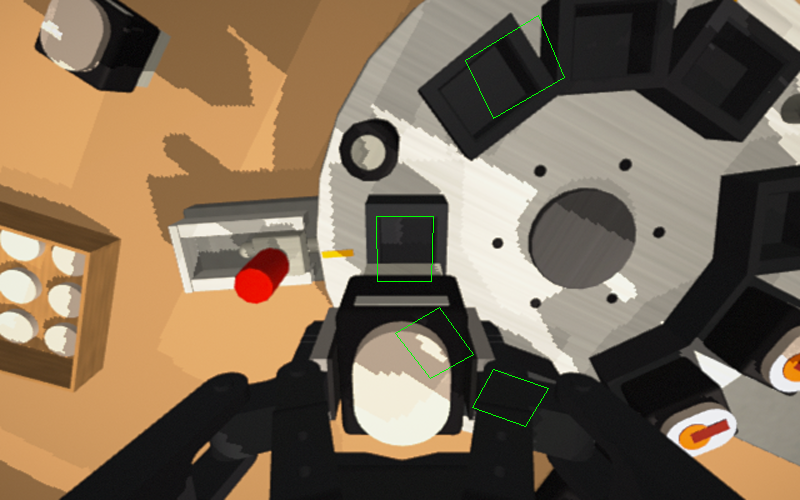

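Run:
```python
from oval import *
from nest import *
w=cam("wrist"); 
import pickle; pickle.dump(w,open("w3.pkl","wb"))
k=4;x0,y0,x1,y1=270,0,470,150
big=cv2.resize(w["pixels"][y0:y1,x0:x1,::-1],None,fx=k,fy=k,interpolation=cv2.INTER_CUBIC)
big=cv2.convertScaleAbs(big,alpha=1.6,beta=20)
im=w["pixels"][:,:,::-1]
g=cv2.resize(im[140:250,270:380],None,fx=4,fy=4,interpolation=cv2.INTER_CUBIC)
tr=lambda P,ox,oy:(((proj(w,P)-[ox,oy]+.5)*4)-.5).round().astype(int)
g=cv2.convertScaleAbs(g,alpha=2,beta=20)
for b in (64,30): cv2.polylines(big,[tr(corners(b),x0,y0)],True,(0,255,0),1);cv2.polylines(big,[tr(corners(b,.03,.025),x0,y0)],True,(0,0,255),1)
cv2.polylines(g,[tr(corners(116),270,140)],True,(0,255,0),1);cv2.polylines(g,[tr(corners(116,.03,.025),270,140)],True,(0,0,255),1)
out=np.zeros((600,800,3),np.uint8); out[:,:]=big; out[160:,360:]=g; cv2.imwrite("pics/n1.png",out)
```

```text
(no output)
```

View pics/n1.png

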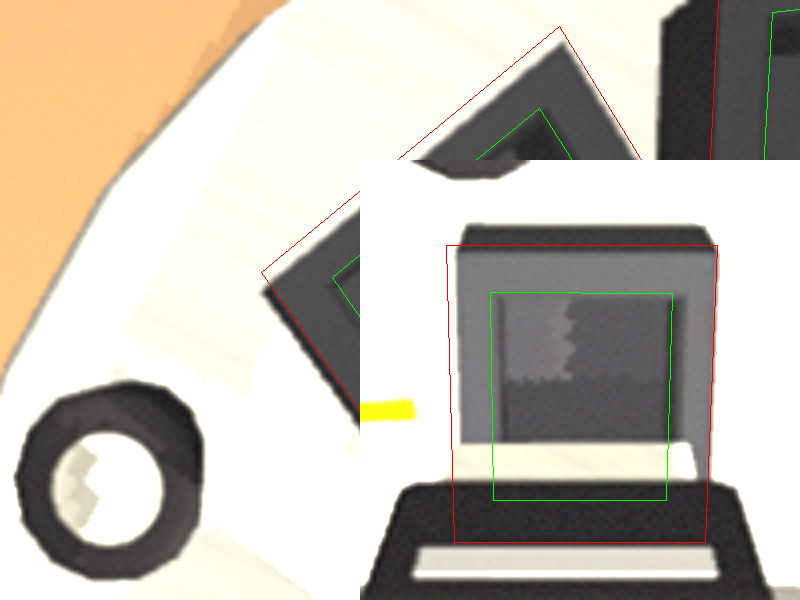

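Call:
move_arm --moves '[0.0026,-0.002,-0.03,0,0.03,0.0026,-0.002,-0.06,0,0.03,0.0026,-0.002,-0.064,0,0.03,0.0026,-0.002,-0.064,0,0.03,0.0026,-0.002,-0.067,0,0.03,0.0026,-0.002,-0.071,0,0.03,0.0026,-0.002,-0.075,0,0.03,0.0026,-0.002,-0.078,0,0.03]'

```text
clock: 4.43
tcp_pos: [0.5237, 0.0201, 0.1062]
orientation: [0.0, 0.963, 0.27, 0.001]
wrist_force: [0.6, 0.7, -2.0]
finger_gap: 0.0413
grip_force: 52.1
```

Call:
move_arm --moves '[0,0,-0.004,0,0.03,0,0,-0.008,0,0.03,0,0,-0.012,0,0.03,0,0,-0.015,0,0.03,0,0,-0.016,0,0.03,0,0,-0.016,0,0.03]'

```text
clock: 4.93
tcp_pos: [0.5235, 0.0202, 0.0917]
orientation: [0.0, 0.963, 0.269, 0.001]
wrist_force: [-6.1, -0.5, 18.5]
finger_gap: 0.0417
grip_force: 54.2
```

Call:
move_arm --moves '[0,0,0,0,0.075,0,0,0,0,0.075,0,0,0,0,0.075,0,0,0.04,0,0.075,0,0,0.08,0,0.075,0,0,0.11,0.125,0.075,0.0055,0.2237,0.11,2.53,0.075,0.0055,0.2237,0.11,2.53,0.075,0.0055,0.2237,0.11,2.53,0.075,0.0055,0.2237,0.11,2.53,0.075,0.0055,0.2237,0.11,2.53,0.075,0.0055,0.2237,0.11,2.53,0.075]'

```text
clock: 5.93
tcp_pos: [0.5283, 0.2485, 0.1988]
orientation: [-0.001, 0.755, 0.656, 0.001]
wrist_force: [1.0, -0.2, -0.1]
finger_gap: 0.0747
grip_force: 0.0
```

```bash
cat >> h.py <<'E'
def tool():
    s=env.get_state();q=s["orientation"];t=s["tcp_pos"]
    return t,(np.degrees(2*np.arctan2(q[2],q[1]))-90+180)%360-180,s["joint_pos"]
E
python3 -c "
from h import *
print(tool())"
```

```text
(array([0.52828927, 0.24851398, 0.19878615]), np.float64(-8.012566871214347), array([ 3.01411288e-01,  3.43464751e-01, -1.08546202e-02,  1.21580692e+00,
        1.63699138e-03,  2.01205384e+00]))
```

Call:
move_arm --moves '[0,0,-0.02,0.125,0.075,0,0,-0.02,0.25,0.075,0,0,-0.02,0.375,0.075,0,0,-0.02,0.5,0.075,0,0,-0.02,0.625,0.075,0,0,-0.02,0.75,0.075,0,0,-0.02,0.875,0.075,0,0,-0.02,1.0,0.075,0,0,-0.02,1.125,0.075,0,0,-0.02,1.25,0.075,0,0,-0.02,1.375,0.075,0,0,-0.02,1.5,0.075]'

```text
clock: 6.93
tcp_pos: [0.5287, 0.2438, 0.1787]
orientation: [-0.0, 0.107, 0.994, -0.0]
wrist_force: [-0.2, 0.1, -0.2]
finger_gap: 0.0752
grip_force: 0.0
```

Run:
```python
from oval import *
w=cam("wrist"); print(tool())
save(w,"w4.png")
for p in [(.529,.2438,.064),(.6423,.217,.064)]:
    u=proj(w,p)[0]; print(u)
    if 0<u[0]<640 and 0<u[1]<400: print(oval(w,*u,r=60))
from nest import *
u=proj(w,nest(116)[0]+[0,0,.04])[0];print(u)
```

```text
(array([0.5286102 , 0.24375183, 0.17870478]), np.float64(78.01576354076911), array([ 2.94133522e-01,  3.50788160e-01, -5.03753855e-02,  1.17033006e+00,
        1.15821506e-04,  5.03297866e-01]))
[321.19099615 196.85366299]
(array([0.52832124, 0.24378505]), [0.03171114501953125, 0.043343405151367184], -3.0366134643554688)
[318.85468664 318.21858067]
(array([0.64078343, 0.21695414]), [0.031910888671875, 0.044486593627929685], 7.5003204345703125)
[ -5.05853572 277.59630711]
```

Call:
move_arm --moves '[0,0,-0.04,0.08,0.075,0,0,-0.08,0.152,0.075,0,0,-0.12,0.152,0.075,0,0,-0.146,0.152,0.075,0,0,-0.146,0.152,0.075,0,0,-0.146,0.152,0.03,0,0,-0.146,0.152,0.03,0,0,-0.146,0.152,0.03,0,0,-0.146,0.152,0.03,0,0,-0.146,0.152,0.03,0,0,-0.146,0.152,0.03]' --newtons 50

```text
clock: 7.9
tcp_pos: [0.5307, 0.2444, 0.0358]
orientation: [0.002, 0.035, 0.999, 0.001]
wrist_force: [0.2, -0.1, 6.7]
finger_gap: 0.0413
grip_force: 51.9
```

Call:
move_arm --moves '[0,0,0.04,0,0.03,0,0,0.08,0,0.03,0,0,0.12,0,0.03,0,-0.02,0.155,0.12,0.03,-0.01,-0.06,0.155,0.24,0.03,-0.018,-0.095,0.155,0.36,0.03,-0.025,-0.13,0.155,0.48,0.03,-0.031,-0.165,0.155,0.6,0.03,-0.038,-0.2,0.155,0.72,0.03,-0.045,-0.235,0.155,0.84,0.03,-0.052,-0.2733,0.155,0.96,0.03,-0.052,-0.2733,0.155,1.08,0.03]'

```text
clock: 8.9
tcp_pos: [0.4756, -0.0336, 0.1888]
orientation: [-0.0, -0.472, 0.881, -0.001]
wrist_force: [0.7, 0.5, -2.1]
finger_gap: 0.0414
grip_force: 52.2
```

Call:
move_arm --moves '[0,0,0,0.114,0.03,0,0,0,0.114,0.03,0,0,0,0.114,0.03]'

```text
clock: 9.15
tcp_pos: [0.4765, -0.0296, 0.1886]
orientation: [0.0, -0.52, 0.854, -0.0]
wrist_force: [0.5, 0.2, -2.6]
finger_gap: 0.0412
grip_force: 52.3
```

Run:
```python
from oval import *
from nest import *
import pickle
w=cam("wrist"); pickle.dump(w,open("w5.pkl","wb")); print(tool(),nest(150))
k=5
im=w["pixels"][:,:,::-1]
g=cv2.convertScaleAbs(cv2.resize(im[120:240,240:400],None,fx=k,fy=k,interpolation=cv2.INTER_CUBIC),alpha=1.8,beta=20)
for b in (116,150,184):
  for a in ((.021,.017),(.03,.025)): cv2.polylines(g,[((proj(w,corners(b,*a))-[240,120]+.5)*k-.5).round().astype(int)],True,(0,255,0) if a[0]<.03 else (0,0,255),1)
cv2.imwrite("pics/n2.png",g)
```

```text
(array([ 0.47658088, -0.02929691,  0.18856121]), np.float64(152.70538067176108), array([-2.29838761e-01,  1.48365971e-01, -2.93218779e-01,  1.12898954e+00,
        1.65696730e-04, -1.32425409e+00])) (array([ 0.47439472, -0.03111286,  0.08      ]), np.float64(65.15089057822613))
```

View pics/n2.png

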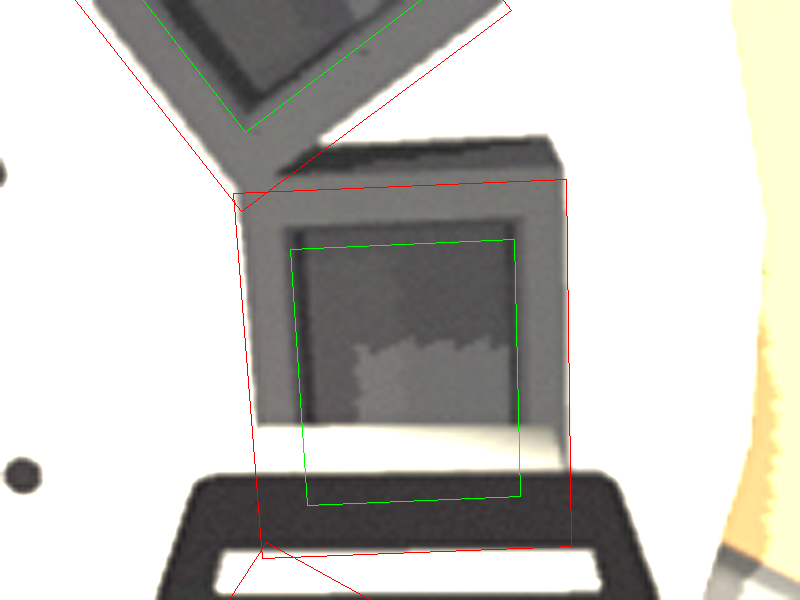

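Run:
```python
from oval import *
import pickle
w=pickle.load(open("w5.pkl","rb")); t=np.array([.47658,-.0293,.1886])
z=.2168;u=proj(w,[*t[:2],z])[0];print(u)
c,d,y=oval(w,*u,z=z,r=60);print(c,d,y)
e=c-t[:2];a=np.radians(242.7);X=np.array([np.cos(a),np.sin(a)]);print("toolx",e@X,"other",e@[-X[1],X[0]])
```

```text
[318.0680562  309.97896121]
[ 0.47405963 -0.03140553] [0.031045510864257813, 0.045435369873046874] 62.875213623046875
toolx 0.0030269816577092 other -0.0012739437179193043
```

Call:
move_arm --moves '[-0.0014,-0.0024,-0.035,0.043,0.03,-0.0014,-0.0024,-0.065,0.043,0.03,-0.0014,-0.0024,-0.068,0.043,0.03,-0.0014,-0.0024,-0.068,0.043,0.03,-0.0014,-0.0024,-0.072,0.043,0.03,-0.0014,-0.0024,-0.076,0.043,0.03,-0.0014,-0.0024,-0.079,0.043,0.03,-0.0014,-0.0024,-0.081,0.043,0.03]'

```text
clock: 9.87
tcp_pos: [0.4757, -0.0319, 0.1085]
orientation: [0.0, -0.54, 0.842, -0.001]
wrist_force: [-0.9, 1.1, -3.2]
finger_gap: 0.0413
grip_force: 52.7
```

Call:
move_arm --moves '[0,0,-0.004,0,0.03,0,0,-0.008,0,0.03,0,0,-0.012,0,0.03,0,0,-0.015,0,0.03,0,0,-0.0175,0,0.03,0,0,-0.0175,0,0.03]'

```text
clock: 10.37
tcp_pos: [0.4755, -0.032, 0.0918]
orientation: [0.0, -0.54, 0.842, -0.0]
wrist_force: [-6.8, 1.2, 17.5]
finger_gap: 0.0414
grip_force: 54.9
```

```bash
python3 -c "
from h import *
print(tool())"
```

```text
(array([ 0.47551769, -0.0320212 ,  0.09182566]), np.float64(155.33669067507782), array([-2.35912929e-01,  2.25293895e-01, -4.54178889e-01,  8.90140426e-01,
        3.02258435e-05, -1.37625329e+00]))
```

Call:
move_arm --moves '[0,0,0,0,0.075,0,0,0,0,0.075,0,0,0,0,0.075,0,0,0.04,0,0.075,0,0,0.08,0,0.075,0.02,0.03,0.1,-0.12,0.075,0.04,0.06,0.1,-0.24,0.075,0.06,0.09,0.1,-0.36,0.075,0.08,0.12,0.1,-0.48,0.075,0.1,0.15,0.1,-0.6,0.075,0.12,0.18,0.1,-0.72,0.075,0.14,0.21,0.1,-0.84,0.075]'

```text
clock: 11.37
tcp_pos: [0.6161, 0.1798, 0.1893]
orientation: [-0.0, -0.147, 0.989, 0.0]
wrist_force: [1.3, -0.3, 0.2]
finger_gap: 0.0752
grip_force: 0.0
```

Call:
move_arm --moves '[0.026,0.039,-0.01,-0.12,0.075,0.026,0.039,-0.01,-0.195,0.075,0.026,0.039,-0.01,-0.195,0.075,0.026,0.039,-0.01,-0.195,0.075]'

```text
clock: 11.7
tcp_pos: [0.6408, 0.2173, 0.1785]
orientation: [-0.001, -0.054, 0.999, -0.0]
wrist_force: [0.8, -0.6, -0.4]
finger_gap: 0.0751
grip_force: 0.0
```

Run:
```python
from oval import *
w=cam("wrist"); print(tool())
u=proj(w,(.6414,.217,.064))[0];print(u)
print(oval(w,*u,r=60))
s=cam("scene"); save(s,"s2.png")
print(oval(s,384,255,r=18))
for p in [(.521,.019,.12),(.4755,-.032,.12)]:
    u=proj(s,p)[0];print(oval(s,*u,z=.12,r=18))
```

```text
(array([0.6407834 , 0.21657243, 0.17931888]), np.float64(96.16220602353133), array([ 2.07506631e-01,  5.35202579e-01,  2.36972539e-01,  1.27383353e+00,
       -3.01777849e-04,  9.99560376e-02]))
[320.17284948 197.15146972]
(array([0.64207147, 0.21656633]), [0.03130840759277344, 0.043691934204101564], 8.188270568847656)
(array([0.64396084, 0.21697797]), [0.032639779663085934, 0.0450154541015625], 3.5767059326171875)
(array([0.50655093, 0.02424294]), [0.05443955688476562, 0.07798887329101563], 28.143165588378906)
(array([ 0.47036503, -0.03941685]), [0.03778408508300781, 0.0813076904296875], 70.50216674804688)
```

Call:
move_arm --moves '[0.0012,0,-0.04,0.02,0.075,0.0012,0,-0.08,0.02,0.075,0.0012,0,-0.12,0.02,0.075,0.0012,0,-0.146,0.02,0.075,0.0012,0,-0.146,0.02,0.075,0.0012,0,-0.146,0.02,0.03,0.0012,0,-0.146,0.02,0.03,0.0012,0,-0.146,0.02,0.03,0.0012,0,-0.146,0.02,0.03,0.0012,0,-0.146,0.02,0.03,0.0012,0,-0.146,0.02,0.03]' --newtons 50

```text
clock: 12.72
tcp_pos: [0.6449, 0.2171, 0.0376]
orientation: [0.003, -0.063, 0.998, 0.0]
wrist_force: [-0.8, -2.2, 7.2]
finger_gap: 0.041
grip_force: 52.0
```

Call:
move_arm --moves '[0,0,0.04,0,0.03,0,0,0.08,0,0.03,0,0,0.12,0,0.03,0,0,0.16,-0.12,0.03,-0.018,-0.033,0.175,-0.24,0.03,-0.036,-0.066,0.175,-0.36,0.03,-0.054,-0.099,0.175,-0.48,0.03,-0.072,-0.132,0.175,-0.6,0.03,-0.09,-0.165,0.175,-0.72,0.03,-0.108,-0.198,0.175,-0.84,0.03,-0.126,-0.231,0.175,-0.96,0.03,-0.144,-0.264,0.175,-1.08,0.03]'

```text
clock: 13.72
tcp_pos: [0.4975, -0.0481, 0.21]
orientation: [0.001, 0.462, 0.887, 0.0]
wrist_force: [0.7, -0.2, -2.4]
finger_gap: 0.0413
grip_force: 52.0
```

Call:
move_arm --moves '[-0.016,-0.029,0,-0.12,0.03,-0.0315,-0.057,0,-0.24,0.03,-0.0315,-0.057,0,-0.36,0.03,-0.0315,-0.057,0,-0.457,0.03,-0.0315,-0.057,0,-0.457,0.03,-0.0315,-0.057,-0.02,-0.457,0.03,-0.0315,-0.057,-0.02,-0.457,0.03]'

```text
clock: 14.3
tcp_pos: [0.4659, -0.1033, 0.1873]
orientation: [-0.001, 0.647, 0.762, -0.0]
wrist_force: [-1.5, 1.2, -2.2]
finger_gap: 0.0411
grip_force: 52.1
```

Run:
```python
from oval import *
from nest import *
import pickle
w=cam("wrist"); pickle.dump(w,open("w6.pkl","wb")); T=tool();t=T[0];print(T)
z=t[2]-.0376+.064;u=proj(w,[*t[:2],z])[0]
c,d,y=oval(w,*u,z=z,r=60);a=np.radians(T[1]+90);X=np.array([np.cos(a),np.sin(a)]);e=c-t[:2];print(c,d,y,"toolx",e@X,"perp",e@[-X[1],X[0]])
P=proj(w,corners(184,.03,.025));print(P)
k=5;x0,y0=240,130
g=cv2.convertScaleAbs(cv2.resize(w["pixels"][y0:y0+120,x0:x0+160,::-1],None,fx=k,fy=k,interpolation=cv2.INTER_CUBIC),alpha=1.8,beta=20)
for b in (150,184):
  for s in ((.021,.017),(.03,.025)): cv2.polylines(g,[((proj(w,corners(b,*s))-[x0,y0]+.5)*k-.5).round().astype(int)],True,(0,255,0) if s[0]<.03 else (0,0,255),1)
cv2.imwrite("pics/n3.png",g)
```

```text
(array([ 0.46586705, -0.10314722,  0.18810733]), np.float64(9.287849036307705), array([-3.86418076e-01,  1.50167065e-01, -2.92220588e-01,  1.13085937e+00,
        1.06338146e-04,  1.02227457e+00]))
[ 0.46742316 -0.10366625] [0.032586312866210936, 0.0562989013671875] -61.17364692687988 toolx -0.0007633712782085947 perp -0.0014519349064811974
[[289.10616833 155.49362364]
 [356.09565948 155.73825091]
 [353.37478814 229.67128361]
 [291.13029051 229.43703701]]
```

View pics/n3.png

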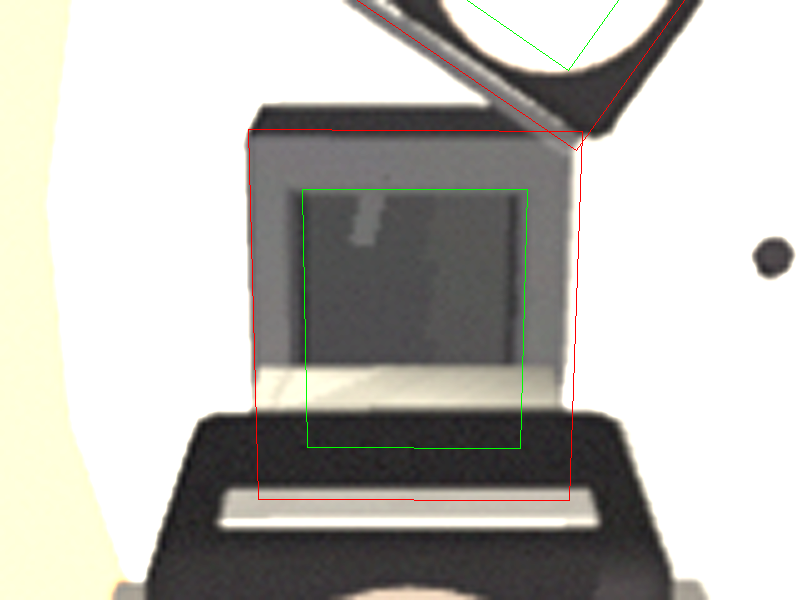

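Call:
move_arm --moves '[0,0,-0.035,0,0.03,0,0,-0.062,0,0.03,0,0,-0.066,0,0.03,0,0,-0.066,0,0.03,0,0,-0.07,0,0.03,0,0,-0.074,0,0.03,0,0,-0.077,0,0.03,0,0,-0.079,0,0.03]'

```text
clock: 15.02
tcp_pos: [0.4684, -0.1049, 0.1145]
orientation: [0.003, 0.648, 0.761, 0.0]
wrist_force: [-13.8, 2.4, 44.0]
finger_gap: 0.0414
grip_force: 57.9
```

Call:
move_arm --moves '[0,0,0.012,0,0.03,-0.0015,0.0015,0.012,0,0.03,-0.0015,0.0015,0.012,0,0.03]'

```text
clock: 15.27
tcp_pos: [0.4663, -0.1026, 0.123]
orientation: [0.001, 0.649, 0.761, 0.001]
wrist_force: [-0.8, 0.5, -2.5]
finger_gap: 0.0413
grip_force: 52.3
```

Run:
```python
from oval import *
from nest import *
w=cam("wrist"); T=tool();t=T[0];print(T,env.get_state()["wrist_force"])
k=5;x0,y0=240,130
g=cv2.convertScaleAbs(cv2.resize(w["pixels"][y0:y0+120,x0:x0+160,::-1],None,fx=k,fy=k,interpolation=cv2.INTER_CUBIC),alpha=1.8,beta=20)
cv2.imwrite("pics/n4.png",g)
```

```text
(array([ 0.4658014 , -0.10245364,  0.12222253]), np.float64(9.136334583926725), array([-3.85095358e-01,  1.95943579e-01, -4.08185797e-01,  9.65221509e-01,
        9.21884559e-05,  1.02624192e+00])) [-0.40761215  0.53487999 -3.29778984]
```

View pics/n4.png

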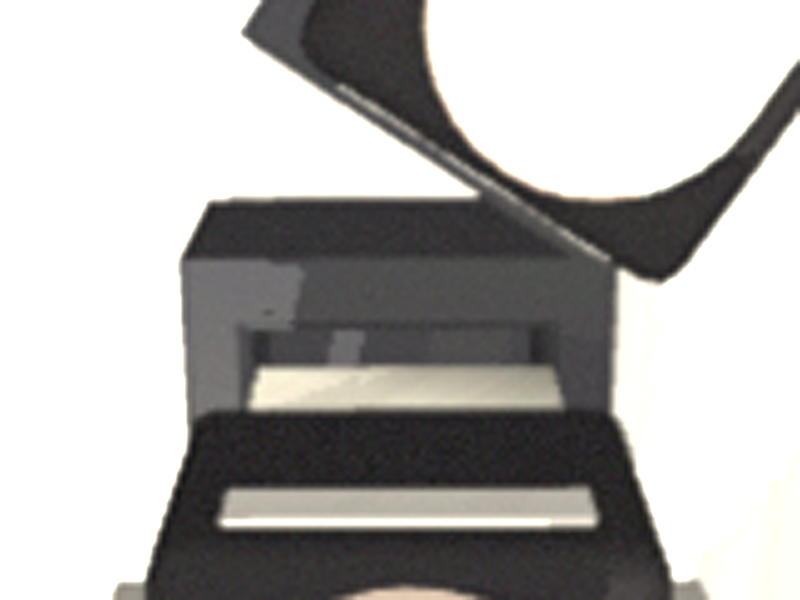

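Call:
move_arm --moves '[-0.001,0,-0.004,0,0.03,-0.001,0,-0.006,0,0.03,-0.001,0,-0.008,0,0.03,-0.001,0,-0.01,0,0.03,-0.001,0,-0.012,0,0.03]'

```text
clock: 15.73
tcp_pos: [0.4646, -0.1024, 0.1093]
orientation: [-0.0, 0.649, 0.761, 0.0]
wrist_force: [1.8, 0.6, -1.1]
finger_gap: 0.0414
grip_force: 52.5
```

Call:
move_arm --moves '[0,0,-0.004,0,0.03,0,0,-0.008,0,0.03,0,0,-0.012,0,0.03,0,0,-0.015,0,0.03,0,0,-0.018,0,0.03,0,0,-0.018,0,0.03]'

```text
clock: 16.23
tcp_pos: [0.4646, -0.1025, 0.0935]
orientation: [0.001, 0.649, 0.761, 0.0]
wrist_force: [-4.8, 2.1, 14.2]
finger_gap: 0.0413
grip_force: 54.2
```

Call:
move_arm --moves '[0,0,0,0,0.075,0,0,0,0,0.075,0,0,0,0,0.075,0,0,0.04,0,0.075,0,0,0.08,0,0.07,0,0.03,0.09,0.12,0.06,-0.003,0.07,0.09,0.24,0.06,-0.003,0.11,0.09,0.36,0.06,-0.003,0.15,0.09,0.454,0.06,-0.003,0.1906,0.09,0.454,0.06,-0.003,0.1906,0.09,0.454,0.06,-0.003,0.1906,0.09,0.454,0.06]'

```text
clock: 17.23
tcp_pos: [0.4609, 0.0902, 0.1815]
orientation: [-0.0, 0.459, 0.889, -0.0]
wrist_force: [-0.3, -1.0, -0.5]
finger_gap: 0.0603
grip_force: 0.0
```

Run:
```python
from oval import *
w=cam("wrist"); T=tool();print(T[0],T[1],T[2][5])
im=w["pixels"].astype(int);m=(im[...,0]>150)&(im[...,1]<90)&(im[...,2]<90)
u=proj(w,(.4618,.0881,.101))[0];print(u)
v,x=np.nonzero(m);k=np.hypot(x-u[0],v-u[1])<60
print(k.sum(),x[k].min(),x[k].max(),v[k].min(),v[k].max())
# scene: bank holders ovals
s=cam("scene");import pickle;pickle.dump((s,w),open("s3.pkl","wb"))
print(proj(s,[(.521,.0185,.12),(.475,-.033,.12),(.465,-.1,.12)]))
a=s["pixels"].astype(int)
for p in [(.521,.0185),(.475,-.033),(.465,-.1)]:
    u=proj(s,(*p,.12))[0].round().astype(int); print(p,a[u[1],u[0]])
    try: print(oval(s,*u,z=.12,r=12))
    except Exception as e: print(e)
```

```text
[0.46112446 0.08881303 0.18148169] 35.2686872923519 0.9746565171077877
[321.52672503 214.11550216]
726 304 335 198 227
[[303.39862132 194.64535799]
 [284.23258244 178.02557949]
 [258.22794854 173.67923991]]
(0.521, 0.0185) [209 212 208]
(array([0.51271943, 0.0228211 ]), [0.0423881103515625, 0.05767738647460938], -10.061088562011719)
(0.475, -0.033) [209 214 207]
(array([ 0.47117827, -0.03671563]), [0.03900662841796875, 0.06469202270507812], 73.95553588867188)
(0.465, -0.1) [210 214 209]
(array([ 0.46952544, -0.10603434]), [0.03955580749511719, 0.05956268920898437], -48.42919921875)
```

Call:
move_arm --moves '[0.0007,-0.0007,-0.035,0,0.06,0.0007,-0.0007,-0.07,0,0.06,0.0007,-0.0007,-0.1035,0,0.06,0.0007,-0.0007,-0.1035,0,0.06,0.0007,-0.0007,-0.1035,0,0.01,0.0007,-0.0007,-0.1035,0,0.01,0.0007,-0.0007,-0.1035,0,0.01,0.0007,-0.0007,-0.1035,0,0.01,0.0007,-0.0007,-0.1035,0,0.01,0.0007,-0.0007,-0.1035,0,0.01]' --newtons 50

```text
clock: 18.17
tcp_pos: [0.4629, 0.086, 0.0807]
orientation: [0.002, 0.461, 0.887, -0.001]
wrist_force: [-2.2, -5.6, 5.4]
finger_gap: 0.0227
grip_force: 49.0
```

Call:
move_arm --moves '[-0.0046,0.0065,0,0,0.01,-0.0092,0.0131,0,0,0.01,-0.0138,0.0196,0,0,0.01,-0.0184,0.0262,0,0,0.01,-0.023,0.0327,0,0,0.01,-0.027,0.0385,0,0,0.01,-0.027,0.0385,0,0,0.01,-0.027,0.0385,0,0,0.01]'

```text
clock: 18.83
tcp_pos: [0.4369, 0.123, 0.0807]
orientation: [0.004, 0.461, 0.887, -0.002]
wrist_force: [-0.1, -12.4, 1.7]
finger_gap: 0.0224
grip_force: 50.3
```

Call:
move_arm --moves '[0,0,0,0,0.06,0,0,0,0,0.06,0,0,0,0,0.06,0,0,0.04,0,0.06,0,0,0.08,0,0.06,0.03,-0.013,0.112,-0.12,0.05,0.066,-0.03,0.112,-0.24,0.045,0.1,-0.045,0.112,-0.36,0.045,0.1332,-0.0592,0.112,-0.48,0.045,0.1332,-0.0592,0.112,-0.5245,0.045,0.1332,-0.0592,0.112,-0.5245,0.045,0.1332,-0.0592,0.112,-0.5245,0.045]'

```text
clock: 19.83
tcp_pos: [0.5681, 0.0669, 0.1903]
orientation: [-0.0, 0.675, 0.738, -0.0]
wrist_force: [-0.5, 0.5, 0.0]
finger_gap: 0.0454
grip_force: 0.0
```

Run:
```python
from oval import *
w=cam("wrist"); T=tool();print(T[0],T[1],T[2][5]); save(w,"w7.png")
u=proj(w,(.568,.0674,.144))[0];print(u)
d=cam("side");save(d,"d7.png")
im=d["pixels"].astype(int);m=(im[...,0]>150)&(im[...,1]<80)&(im[...,2]<80);m[:, :290]=0;m[:180]=0;m[260:]=0;m[:,370:]=0
v,x=np.nonzero(m);print("bolt blob",x.mean(),v.mean(),x.min(),x.max(),v.min(),v.max())
for r in (.208,.253):
    a=.0899+np.radians(120);print(r,proj(d,[(.5815+r*np.cos(a),-.082+r*np.sin(a),z) for z in(.101,.07)]))
a=w["pixels"][int(u[1])-40:int(u[1])+41:8,int(u[0])-40:int(u[0])+41:8].mean(2).astype(int);print(a)
```

```text
[0.56761342 0.067198   0.19044441] 5.194059035575805 1.4573885724162954
[322.94415276 229.70535894]
bolt blob 332.28125 222.15625 329 336 220 224
0.208 [[328.73090124 211.06084284]
 [328.37670265 218.74530373]]
0.253 [[332.80487771 221.51387817]
 [332.37949094 229.22690328]]
[[181 187 180  81  12  14  15 241 156 161 162]
 [132 165 165  11  14  15  12 243 156 162  25]
 [ 25 165 161  11  15  15  12 119 175 181  20]
 [ 23  76 161  13  37  38  34  17 176  21  29]
 [ 35  21 161  38  80 216  34  31 155  23  39]
 [ 36  25  37  39 221 220 209  22  21  37  39]
 [ 14  35  25  46 218 217 182  20  23  40  34]
 [ 17  34  28 165  50  44 181  14  38  35  36]
 [145  13  70 243 241 242 240  65  39  25  25]
 [ 26  88 245 240 242 248 247 249 162  38  40]
 [ 44  15 240 247 248 249 247 244 181 185 179]]
```

Call:
move_arm --moves '[0,0,-0.036,0,0.045,0,0,-0.072,0,0.045,0,0,-0.072,0,0.045,0,0,-0.072,0,0.01,0,0,-0.072,0,0.01,0,0,-0.072,0,0.01,0,0,-0.072,0,0.01,0,0,-0.072,0,0.01]' --newtons 40

```text
clock: 20.6
tcp_pos: [0.5685, 0.0673, 0.1197]
orientation: [0.0, 0.675, 0.738, 0.001]
wrist_force: [-3.2, 2.4, -0.5]
finger_gap: 0.0251
grip_force: 42.2
```

Run:
```python
import numpy as np
C=np.array([.5815,-.082]);
for a0,n in ((95.15,65),(40.15,57)):
    p=lambda d:.15*np.array([np.cos(np.radians(a0+d)),np.sin(np.radians(a0+d))])
    print(C+p(0)); print([[*map(float,(p(d)-p(0)).round(4)),round(float(np.radians(d)),3)] for d in range(5,n+1,5)])
```

```text
[0.56803548 0.06739447]
[[-0.013, -0.0017, 0.087], [-0.0257, -0.0046, 0.175], [-0.0382, -0.0086, 0.262], [-0.0503, -0.0136, 0.349], [-0.0619, -0.0197, 0.436], [-0.0729, -0.0267, 0.524], [-0.0833, -0.0347, 0.611], [-0.0929, -0.0436, 0.698], [-0.1017, -0.0533, 0.785], [-0.1096, -0.0637, 0.873], [-0.1166, -0.0747, 0.96], [-0.1226, -0.0864, 1.047], [-0.1276, -0.0985, 1.134]]
[0.69615385 0.01471864]
[[-0.0089, 0.0096, 0.087], [-0.0185, 0.0184, 0.175], [-0.0289, 0.0264, 0.262], [-0.04, 0.0334, 0.349], [-0.0516, 0.0394, 0.436], [-0.0637, 0.0444, 0.524], [-0.0762, 0.0483, 0.611], [-0.089, 0.0511, 0.698], [-0.102, 0.0527, 0.785], [-0.115, 0.0533, 0.873], [-0.1281, 0.0527, 0.96]]
```

Call:
move_arm --moves '[-0.013,-0.0017,0,0.087,0.01,-0.0257,-0.0046,0,0.175,0.01,-0.0382,-0.0086,0,0.262,0.01,-0.0503,-0.0136,0,0.349,0.01,-0.0619,-0.0197,0,0.436,0.01,-0.0729,-0.0267,0,0.524,0.01,-0.0833,-0.0347,0,0.611,0.01,-0.0929,-0.0436,0,0.698,0.01,-0.1017,-0.0533,0,0.785,0.01,-0.1096,-0.0637,0,0.873,0.01,-0.1166,-0.0747,0,0.96,0.01,-0.1226,-0.0864,0,1.047,0.01]'

```text
clock: 21.6
tcp_pos: [0.4466, -0.0187, 0.1199]
orientation: [0.002, 0.212, 0.977, 0.002]
wrist_force: [-0.2, 6.0, -1.4]
finger_gap: 0.0248
grip_force: 44.6
```

Call:
move_arm --moves '[-0.005,-0.0121,0,0.087,0.01,-0.005,-0.0121,0,0.087,0.01,-0.005,-0.0121,0,0.087,0.045,-0.005,-0.0121,0,0.087,0.045,-0.005,-0.0121,0,0.087,0.045,-0.005,-0.0121,0.04,0.087,0.045,-0.005,-0.0121,0.09,0.087,0.045]'

```text
clock: 22.18
tcp_pos: [0.439, -0.031, 0.1991]
orientation: [-0.003, 0.173, 0.985, 0.0]
wrist_force: [1.0, -0.3, 1.1]
finger_gap: 0.0447
grip_force: 0.0
```

Run:
```python
from h import *
T=tool();print(T[0],T[1],T[2][5]); w=cam("wrist");s=cam("scene"); save(s,"s8.png")
# candidate handle tops in scene
a=s["pixels"].mean(2)
for th in (155,160,165,35,40,45,275,280,285):
    t=np.radians(th);u=proj(s,(.5815+.15*np.cos(t),-.082+.15*np.sin(t),.144))[0].round().astype(int); print(th,u,a[u[1]-5:u[1]+6:1,u[0]].astype(int),a[u[1],u[0]-6:u[0]+7].astype(int))
```

```text
[ 0.43895749 -0.0309861   0.19905918] 70.05130720137626 0.09490569136563955
155 [290 163] [160 149 125  89  80  62  50  46  29  28  24] [119 131 121  86  45  22  62 143 165 164 163 163 166]
160 [286 161] [163 140 116 156 174 175 164 121  50  24  13] [145  94  95 156 174 174 175 170 125  57  89 150 164]
165 [281 160] [161 163 165 164 148 117  94  78  77  89 111] [163 164 163 165 165 158 117  96 149 174 174 174 164]
35 [290 263] [101  93  97  98 103 108 113 126 134 135 133] [136 135 134 134 136 134 108  62  27  28  30  42  43]
40 [295 259] [ 28  77 136 161 163 160 161 152 107  42  28] [134  93  42  88 146 164 160 162 163 157 109  37  38]
45 [300 256] [22 30 28 23 15 23 29 36 37 27 23] [118 136 134 129 102  56  23  22  20  22  17  27  27]
275 [193 213] [136 136 135 135 136 112  68  89 122 124 125] [136 136 138 136 126 119 112 117 123 132 146 175 192]
280 [192 218] [119  71  90 122 125 126 124 105  49  23  21] [133  93  54 101 124 125 126 125 121  82  31  12  60]
285 [192 223] [126 124 105  49  23  21  17  11  27  47  86] [134 134 116  72  23  10  21  17  17  12  20  14  10]
```

Call:
move_arm --moves '[0.025,0.0045,0,0.12,0.045,0.055,0.01,0,0.24,0.045,0.085,0.015,0,0.36,0.045,0.115,0.02,0,0.48,0.045,0.145,0.026,0,0.6,0.045,0.175,0.031,0,0.72,0.045,0.205,0.036,0,0.84,0.045,0.235,0.042,0,0.96,0.045,0.2572,0.0457,0,1.049,0.045,0.2572,0.0457,0,1.049,0.045,0.2572,0.0457,0,1.049,0.045]'

```text
clock: 23.2
tcp_pos: [0.6988, 0.0147, 0.1985]
orientation: [-0.0, -0.343, 0.939, 0.0]
wrist_force: [0.3, -0.5, 0.2]
finger_gap: 0.0447
grip_force: 0.0
```

Run:
```python
from h import *
T=tool();print(T[0],T[1],T[2][5]); w=cam("wrist")
u=proj(w,(.6962,.0147,.144))[0].round().astype(int);print(u)
a=w["pixels"][u[1]-32:u[1]+33:4,u[0]-32:u[0]+33:4].mean(2).astype(int);print(a)
```

```text
[0.6988374  0.01466967 0.1984962 ] 130.14120301575696 -0.7942894823012959
[322 222]
[[197 189 171 169 173  11  14  12  13  12  13  17  45 179 165 166 190]
 [245 245 186 168 156  22  22  12  13  12  11  14  17 189 190 188 191]
 [247 238 239 238 228  24  24  23  15  14  14  14  12 190 190 189 183]
 [240 237 240 240 105  24  22  35  40  33  16  12  10 189 182 186 184]
 [240 240 238 236  61  29  40  36  35  36  34  30  15 121 185 180 176]
 [112 121 133 137  24  37  36  45 134 114  36  36  27  48 118 113 114]
 [114 115 115 115  30  35  72 209 207 202 210  30  32  29 114 114 127]
 [169 116 113 114  30  35 201 206 206 206 200 192  33  25 129 127 128]
 [173 174 173 158  30  35 205 203 207 206 204 200  28  32 128 128 128]
 [177 184 184 184 101  34 158 204 204 206 207 124  34  91 127 128 127]
 [184 183 184 183 184  32  34 135 204 208 129  33  72 185 185 177 182]
 [183 183 183 184 184 185  79  32  32  32  28  95 184 183 185 184 184]
 [183 184 184 183 184 184 183 185 181 180 185 184 184 183 184 183 184]
 [183 183 184 184 184 184 184 184 184 183 184 184 183 184 183 184 184]
 [183 183 183 184 183 184 183 184 184 183 184 184 183 184 183 184 184]
 [184 184 182 184 184 184 183 184 184 183 184 184 183 184 184 184 184]
 [182 184 183 184 183 183 184 184 183 182 184 184 184 183 184 182  86]]
```

Call:
move_arm --moves '[-0.0022,0,-0.04,0,0.045,-0.0022,0,-0.0805,0,0.045,-0.0022,0,-0.0805,0,0.045,-0.0022,0,-0.0805,0,0.045,-0.0022,0,-0.0805,0,0.01,-0.0022,0,-0.0805,0,0.01,-0.0022,0,-0.0805,0,0.01,-0.0022,0,-0.0805,0,0.01,-0.0022,0,-0.0805,0,0.01]' --newtons 40

```text
clock: 24.0
tcp_pos: [0.6971, 0.0138, 0.1231]
orientation: [0.002, -0.343, 0.939, -0.001]
wrist_force: [-3.4, 0.1, 7.0]
finger_gap: 0.025
grip_force: 41.2
```

Call:
move_arm --moves '[-0.0089,0.0096,0,0.087,0.01,-0.0185,0.0184,0,0.175,0.01,-0.0289,0.0264,0,0.262,0.01,-0.04,0.0334,0,0.349,0.01,-0.0516,0.0394,0,0.436,0.01,-0.0637,0.0444,0,0.524,0.01,-0.0762,0.0483,0,0.611,0.01,-0.089,0.0511,0,0.698,0.01,-0.102,0.0527,0,0.785,0.01,-0.115,0.0533,0,0.873,0.01,-0.1281,0.0527,0,0.96,0.01,-0.1281,0.0527,0,0.96,0.01]'

```text
clock: 25.0
tcp_pos: [0.5689, 0.0661, 0.1231]
orientation: [-0.001, 0.74, -0.673, 0.003]
wrist_force: [-4.6, -2.0, 12.3]
finger_gap: 0.0246
grip_force: 43.7
```

Call:
move_arm --moves '[0,0,0,0,0.045,0,0,0,0,0.045,0,0,0,0,0.045,0,0,0.04,0,0.045,0,0,0.08,0,0.05,-0.033,0.0145,0.08,0.12,0.06,-0.066,0.029,0.08,0.24,0.06,-0.099,0.043,0.08,0.36,0.06,-0.1324,0.0574,0.08,0.48,0.06,-0.1324,0.0574,0.08,0.524,0.06,-0.1324,0.0574,0.08,0.524,0.06,-0.1324,0.0574,0.08,0.524,0.06]'

```text
clock: 26.0
tcp_pos: [0.4361, 0.1242, 0.2001]
orientation: [-0.0, 0.887, -0.461, 0.001]
wrist_force: [-0.1, -0.0, 1.3]
finger_gap: 0.0597
grip_force: 0.0
```

Run:
```python
from h import *
T=tool();print(T[0],T[1],T[2][5]); w=cam("wrist");s=cam("scene"); save(s,"s9.png")
u=proj(w,(.4365,.1235,.101))[0];print(u)
im=w["pixels"].astype(int);m=(im[...,0]>150)&(im[...,1]<90)&(im[...,2]<90);v,x=np.nonzero(m);k=np.hypot(x-u[0],v-u[1])<60
print(x[k].min(),x[k].max(),v[k].min(),v[k].max())
# detent angle: handle cap centroid near 95.15, 215.15, 335.15
a=s["pixels"].mean(2)
for th in (93.15,95.15,97.15):
    t=np.radians(th);print(th,proj(s,(.5815+.15*np.cos(t),-.082+.15*np.sin(t),.144))[0])
for th in (95.15,):
    t=np.radians(th);u=proj(s,(.5815+.15*np.cos(t),-.082+.15*np.sin(t),.144))[0].round().astype(int); print(a[u[1]-6:u[1]+7,u[0]-7:u[0]+8].astype(int))
```

```text
[0.43610693 0.12424328 0.20009308] -144.88368838060615 -2.0833770256910764
[320.62891386 199.15935185]
308 337 176 214
93.15 [322.61422667 209.73167506]
95.15 [322.55252432 207.73751993]
97.15 [322.41267042 205.75856716]
[[147 149 150 151 147 144 148 171 192 201 199 164 112  88  91]
 [125 146 151 148 141 129 126 130 170 195 201 187 142  90  85]
 [ 88 136 150 139 114  88  83  82 121 161 183 195 166 109  85]
 [ 63 117 131 102  81 104 120 120 106  93 129 175 181 148 102]
 [ 56  78  71  61 115 149 157 160 150 106  70 134 189 183 135]
 [ 56  50  39  67 139 162 161 161 160 136  77  95 180 199 157]
 [ 51  40  30  63 140 160 161 163 161 136  77  66 163 197 168]
 [ 38  26  27  47 119 149 159 159 151 113  52  51 144 190 177]
 [ 23  29  29  24  71 110 131 133 110  64  24  49 141 188 189]
 [ 18  22  12  13  27  41  54  57  49  25  17  41 126 185 198]
 [ 25  21  17   7  10  17   9  17  22  16  20  33 109 178 198]
 [ 30  30  12   8  16   1  20  18  16  16   2  37 114 166 190]
 [ 89  77  39  16  13   5  14  12   9   5   5  44 123 148 171]]
```

Call:
move_arm --moves '[0.0004,-0.0007,-0.04,0,0.06,0.0004,-0.0007,-0.08,0,0.06,0.0004,-0.0007,-0.122,0,0.06,0.0004,-0.0007,-0.122,0,0.06,0.0004,-0.0007,-0.122,0,0.01,0.0004,-0.0007,-0.122,0,0.01,0.0004,-0.0007,-0.122,0,0.01,0.0004,-0.0007,-0.122,0,0.01,0.0004,-0.0007,-0.122,0,0.01]' --newtons 50

```text
clock: 26.85
tcp_pos: [0.437, 0.1227, 0.08]
orientation: [0.0, 0.888, -0.461, 0.002]
wrist_force: [-3.3, -4.7, 6.8]
finger_gap: 0.0224
grip_force: 49.6
```

Call:
move_arm --moves '[0.0046,-0.0065,0,0,0.01,0.0092,-0.0131,0,0,0.01,0.0138,-0.0196,0,0,0.01,0.0184,-0.0262,0,0,0.01,0.023,-0.0327,0,0,0.01,0.0265,-0.0376,0,0,0.01,0.0275,-0.039,0,0,0.01,0.0275,-0.039,0,0,0.01]'

```text
clock: 27.52
tcp_pos: [0.463, 0.0856, 0.08]
orientation: [-0.002, 0.888, -0.46, -0.001]
wrist_force: [-6.7, 5.0, 9.5]
finger_gap: 0.0228
grip_force: 50.0
```

Call:
move_arm --moves '[0,0,0,0,0.06,0,0,0,0,0.06,0,0,0,0,0.06,0,0,0.04,0,0.06,0,0,0.08,0,0.06,0,0,0.12,0,0.07,0.036,-0.017,0.13,0,0.075,0.072,-0.033,0.13,0,0.075,0.108,-0.05,0.13,0,0.075,0.144,-0.067,0.13,0,0.075,0.18,-0.083,0.13,0,0.075,0.215,-0.0997,0.13,0,0.075]'

```text
clock: 28.52
tcp_pos: [0.6803, -0.0164, 0.208]
orientation: [-0.0, 0.888, -0.46, 0.001]
wrist_force: [0.6, -0.3, 0.2]
finger_gap: 0.0749
grip_force: 0.0
```

Run:
```python
from h import *
import pickle
T=tool();print(T[0],T[1],T[2]); w=cam("wrist");s=cam("scene");d=cam("side");pickle.dump((w,s,d),open("m.pkl","wb"))
im=w["pixels"].astype(int)
m=((im[...,0]>170)&(im[...,1]>60)&(im[...,1]<170)&(im[...,2]<60)).astype(np.uint8)
n,l,st,ce=cv2.connectedComponentsWithStats(m)
for i in range(1,n):
    if st[i,4]>40: print(st[i],ce[i],ray(w,*ce[i],.12))
out=np.zeros((600,800,3),np.uint8)
out[:320,:400]=cv2.resize(s["pixels"][20:276,40:360,::-1],(400,320))
out[:320,400:]=cv2.resize(d["pixels"][0:256,200:520,::-1],(400,320))
out[320:,:448]=cv2.resize(w["pixels"][:,:,::-1],(448,280))
cv2.imwrite("pics/last.png",out)
im=d["pixels"].astype(int);m=(im[...,0]>150)&(im[...,1]<80)&(im[...,2]<80);m[:, :290]=0;m[:180]=0;m[260:]=0;m[:,370:]=0
v,x=np.nonzero(m);print("bolt blob",x.mean(),v.mean(),x.min(),x.max(),v.min(),v.max())
```

```text
[ 0.68030468 -0.01635986  0.20802861] -144.825303642014 [-1.41864864e-01  5.33329327e-01  3.03957842e-01  1.33966810e+00
 -2.59355543e-05 -2.32657548e+00]
[344  97  27  28 406] [358.38916256 108.12807882] [ 0.69882633 -0.08598029  0.12      ]
[311 192  25  23 323] [322.83591331 201.51702786] [ 0.68044358 -0.01961393  0.12      ]
bolt blob 328.2758620689655 211.6551724137931 325 331 209 214
```

View pics/last.png

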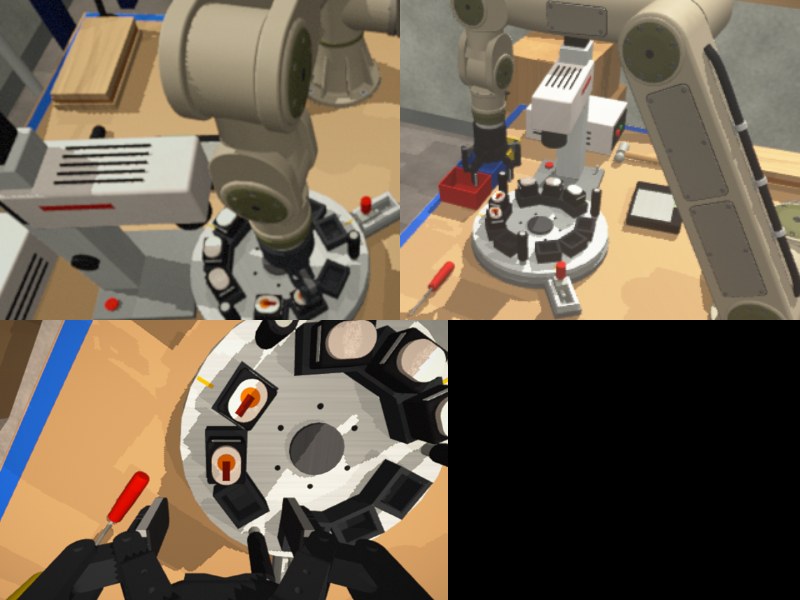

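Run:
```python
from oval import *
from nest import *
import pickle
w,s,d=pickle.load(open("m.pkl","rb"))
for u in ((322,207),(352,115)): print(oval(w,*u,z=.12,r=45))
for b in (30,-4): print(nest(b,c=(.5815,-.082)))
```

```text
(array([ 0.67735539, -0.01525833]), [0.030931378173828124, 0.043138400268554686], -54.07621765136719)
(array([ 0.69880192, -0.0803229 ]), [0.03161464233398437, 0.04274225158691406], -89.0638445019722)
(array([ 0.67798136, -0.01406366,  0.08      ]), np.float64(-54.8491094217739))
(array([ 0.6994762 , -0.07962991,  0.08      ]), np.float64(-88.8491094217739))
```

Call:
move_arm --moves '[-0.0028,0.0015,-0.04,0,0.075,-0.0028,0.0015,-0.08,0,0.075,-0.0028,0.0015,-0.117,0,0.075,-0.0028,0.0015,-0.117,0,0.075,-0.0028,0.0015,-0.117,0,0.075,-0.0028,0.0015,-0.117,0,0.03,-0.0028,0.0015,-0.117,0,0.03,-0.0028,0.0015,-0.117,0,0.03,-0.0028,0.0015,-0.117,0,0.03,-0.0028,0.0015,-0.117,0,0.03]' --newtons 60

```text
clock: 29.5
tcp_pos: [0.6776, -0.014, 0.0945]
orientation: [-0.001, 0.888, -0.46, 0.003]
wrist_force: [-1.0, 0.1, 6.0]
finger_gap: 0.041
grip_force: 61.7
```

Call:
move_arm --moves '[0,0,0.01,0,0.03,0,0,0.02,0,0.03,0,0,0.03,0,0.03,0,0,0.05,0,0.03,0,0,0.09,0,0.03,0,0,0.125,0,0.03]'

```text
clock: 30.0
tcp_pos: [0.6741, -0.0138, 0.2172]
orientation: [0.001, 0.888, -0.46, -0.001]
wrist_force: [0.4, 0.1, -1.7]
finger_gap: 0.0411
grip_force: 62.7
```

Call:
move_arm --moves '[-0.0125,0.039,0,0,0.03,-0.025,0.078,0,0,0.03,-0.0375,0.117,0,0,0.03,-0.05,0.156,0,0,0.03,-0.0625,0.195,0,0,0.03,-0.075,0.234,0,0,0.03,-0.0875,0.273,0,0,0.03,-0.1,0.312,0,0,0.03,-0.1125,0.351,0,0,0.03,-0.125,0.39,0,0,0.03,-0.1375,0.43,-0.03,0,0.03,-0.1375,0.43,-0.06,0,0.03]'

```text
clock: 31.0
tcp_pos: [0.5378, 0.423, 0.1607]
orientation: [-0.005, 0.889, -0.458, 0.002]
wrist_force: [0.2, 0.1, -2.4]
finger_gap: 0.041
grip_force: 62.9
```

Call:
move_arm --moves '[0,0,-0.04,0,0.03,0,0,-0.08,0,0.03,0,0,-0.1,0,0.03,0,0,-0.108,0,0.03,0,0,-0.112,0,0.03,0,0,-0.112,0,0.03]'

```text
clock: 31.5
tcp_pos: [0.5383, 0.4163, 0.0445]
orientation: [-0.0, 0.888, -0.46, 0.0]
wrist_force: [0.1, -0.9, -2.3]
finger_gap: 0.0412
grip_force: 63.0
```

Call:
move_arm --moves '[0,0,-0.0015,0,0.03,0,0,-0.003,0,0.03,0,0,-0.003,0,0.03,0,0,-0.003,0,0.075,0,0,-0.003,0,0.075,0,0,-0.003,0,0.075,0,0,0.04,0,0.075,0,0,0.08,0,0.075,0,0,0.12,0,0.075,0,0,0.16,0,0.075]'

```text
clock: 32.33
tcp_pos: [0.5375, 0.416, 0.2055]
orientation: [0.0, 0.888, -0.46, -0.0]
wrist_force: [1.6, 0.5, 0.1]
finger_gap: 0.0749
grip_force: 0.0
```

Run:
```python
from oval import *
T=tool();print(T[0],T[1]);w=cam("wrist");u=proj(w,(.539,.4155,.068))[0];print(u,oval(w,*u,z=.068,r=45))
print(ray(w,*u,.068))
```

```text
[0.5374757  0.41601507 0.20548352] -144.81452615604988
[319.26990748 184.45093443] (array([0.53929336, 0.41566277]), [0.0315168701171875, 0.04379830627441406], -55.26066970825195)
[0.539  0.4155 0.068 ]
```

Call:
move_arm --moves '[0.0124,-0.038,0.01,-0.05,0.075,0.0248,-0.076,0.01,-0.1,0.075,0.0372,-0.114,0.01,-0.15,0.075,0.0496,-0.152,0.01,-0.2,0.075,0.062,-0.19,0.01,-0.25,0.075,0.0745,-0.229,0.01,-0.3,0.075,0.087,-0.267,0.01,-0.35,0.075,0.0994,-0.305,0.01,-0.4,0.075,0.112,-0.343,0.01,-0.45,0.075,0.124,-0.381,0.01,-0.5,0.075,0.1366,-0.4194,0.01,-0.55,0.075,0.149,-0.457,0.01,-0.594,0.075]'

```text
clock: 33.38
tcp_pos: [0.6872, -0.0429, 0.2136]
orientation: [-0.0, 0.713, -0.701, 0.0]
wrist_force: [1.5, -0.2, -0.1]
finger_gap: 0.0749
grip_force: 0.0
```

Call:
move_arm --moves '[0.0125,-0.039,0,0,0.075,0.0125,-0.039,0,0,0.075,0.0125,-0.039,0,0,0.075]'

```text
clock: 33.63
tcp_pos: [0.6995, -0.0827, 0.2125]
orientation: [0.0, 0.713, -0.701, -0.0]
wrist_force: [-0.1, 1.0, -0.7]
finger_gap: 0.0749
grip_force: 0.0
```

Run:
```python
from oval import *
T=tool();print(T[0],T[1]);w=cam("wrist");u=proj(w,(.699,-.08,.12))[0];print(u,oval(w,*u,z=.12,r=45))
```

```text
[ 0.69953595 -0.0827397   0.2125371 ] -179.08974743837075
[320.22516395 207.13753934] (array([ 0.69862008, -0.08060601]), [0.03129872436523438, 0.04356465454101562], -88.44483244419098)
```

Call:
move_arm --moves '[-0.0007,0.0023,-0.04,0,0.075,-0.0007,0.0023,-0.08,0,0.075,-0.0007,0.0023,-0.1205,0,0.075,-0.0007,0.0023,-0.1205,0,0.075,-0.0007,0.0023,-0.1205,0,0.075,-0.0007,0.0023,-0.1205,0,0.03,-0.0007,0.0023,-0.1205,0,0.03,-0.0007,0.0023,-0.1205,0,0.03,-0.0007,0.0023,-0.1205,0,0.03,-0.0007,0.0023,-0.1205,0,0.03]'

```text
clock: 34.52
tcp_pos: [0.7006, -0.0776, 0.0972]
orientation: [-0.002, 0.714, -0.7, 0.002]
wrist_force: [-0.4, 1.0, 5.7]
finger_gap: 0.0411
grip_force: 62.8
```

Call:
move_arm --moves '[0,0,0.01,0,0.03,0,0,0.02,0,0.03,0,0,0.03,0,0.03,0,0,0.05,0,0.03,0,0,0.09,0,0.03,0,0,0.125,0,0.03]'

```text
clock: 35.02
tcp_pos: [0.6979, -0.0774, 0.2197]
orientation: [0.0, 0.714, -0.7, -0.001]
wrist_force: [0.5, -0.7, -2.3]
finger_gap: 0.0409
grip_force: 61.7
```

Call:
move_arm --moves '[-0.0195,0.0352,0,0,0.03,-0.039,0.0704,0,0,0.03,-0.0585,0.1055,0,0,0.03,-0.078,0.1407,0,0,0.03,-0.0975,0.1759,0,0,0.03,-0.117,0.211,0,0,0.03,-0.1365,0.2463,0,0,0.03,-0.156,0.2814,0,0,0.03,-0.1755,0.3166,0,0,0.03,-0.195,0.3518,0,0,0.03,-0.2145,0.387,0,0,0.03,-0.234,0.4221,0,0,0.03]'

```text
clock: 36.02
tcp_pos: [0.4637, 0.3462, 0.2196]
orientation: [-0.001, 0.714, -0.7, 0.0]
wrist_force: [0.4, 0.3, -2.9]
finger_gap: 0.0406
grip_force: 62.0
```

Call:
move_arm --moves '[-0.02,0.035,0,0,0.03,-0.039,0.0704,0,0,0.03,-0.039,0.0704,-0.04,0,0.03,-0.039,0.0704,-0.08,0,0.03,-0.039,0.0704,-0.12,0,0.03,-0.039,0.0704,-0.15,0,0.03,-0.039,0.0704,-0.165,0,0.03,-0.039,0.0704,-0.171,0,0.03,-0.039,0.0704,-0.173,0,0.03,-0.039,0.0704,-0.173,0,0.03]'

```text
clock: 36.85
tcp_pos: [0.4264, 0.4155, 0.0462]
orientation: [-0.001, 0.714, -0.7, 0.0]
wrist_force: [0.5, 0.4, -2.5]
finger_gap: 0.041
grip_force: 62.0
```

Then lower the last millimetres, release, rise and back off.

Call:
move_arm --moves '[0,0,-0.0015,0,0.03,0,0,-0.0025,0,0.03,0,0,-0.0025,0,0.03,0,0,-0.0025,0,0.065,0,0,-0.0025,0,0.065,0,0,-0.0025,0,0.065,0,0,0.04,0,0.065,0,0,0.08,0,0.065,0,0,0.12,0,0.065,0,0,0.16,0,0.065,0,0,0.18,0,0.065]'

```text
clock: 37.77
tcp_pos: [0.4271, 0.4161, 0.2308]
orientation: [-0.004, 0.714, -0.7, 0.001]
wrist_force: [0.5, 0.6, 1.4]
finger_gap: 0.0647
grip_force: 0.0
```

Run:
```python
from oval import *
from nest import *
T=tool();print(T[0],T[1]);w=cam("wrist");s=cam("scene");d=cam("side")
for p in ((.539,.4155),(.425,.415)):
    for c in (w,s,d):
        u=proj(c,(*p,.068))[0]
        try: print(u.round(),oval(c,*u,z=.068,r=45 if c is w else 15))
        except Exception as e: print(e)
# blanks under laser, home height test from side view (z=.12)
for b in (236,270,304):
    p=nest(b,c=(.5815,-.082)); u=proj(d,p[0]+[0,0,.04])[0]
    try: print(b,p[0][:2],oval(d,*u,z=.12,r=12))
    except Exception as e: print(e)
im=d["pixels"].astype(int);m=(im[...,0]>150)&(im[...,1]<80)&(im[...,2]<80);m[:, :290]=0;m[:180]=0;m[260:]=0;m[:,370:]=0
v,x=np.nonzero(m);print("bolt",x.mean(),v.mean())
```

```text
[0.42712041 0.41607601 0.23083807] -178.84709103158633
[202. 175.] (array([0.53790003, 0.41553729]), [0.03388767700195312, 0.04293515014648437], -56.82289123535156)
[462. 218.] (array([0.54064338, 0.41547991]), [0.03164513549804687, 0.04286526489257812], -50.733848571777344)
[254. 295.] (array([0.54366539, 0.41678365]), [0.025884954833984376, 0.042033517456054686], -69.31922340393066)
[323. 177.] (array([0.42595497, 0.4132216 ]), [0.03169466857910156, 0.04384691162109375], -88.89937627315521)
[455. 179.] (array([0.42767557, 0.41362914]), [0.03364524230957031, 0.04151153869628906], -82.82415246963501)
[296. 309.] (array([0.42656637, 0.41989317]), [0.032360430908203126, 0.03380495910644531], 84.28172302246094)
236 [ 0.52456446 -0.18535543] (array([ 0.53051013, -0.21295253]), [0.07953414916992188, 0.13696903076171876], -54.528865814208984)
270 [ 0.59209392 -0.19952348] (array([ 0.59941892, -0.21393648]), [0.08228529663085937, 0.14934154052734375], -74.84838581085205)
304 [ 0.65600105 -0.17350734] (array([ 0.66609578, -0.17244668]), [0.081681396484375, 0.1613250732421875], -63.461050033569336)
bolt 328.258064516129 211.58064516129033
```

```bash
python3 -c "
from workcell import env
print(env.hand_in())"
```

```text
the job is handed in; nothing more can be done
None
```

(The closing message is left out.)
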